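# Crack open a casting mould with a pry bar

## Task

Crack open the closed casting mould: work the upturned toe of the pry bar fully home into the pry slot with the bar lying over the fulcrum block, then press the handle end down to lever the top half up until it comes fully up against its stop collars, without straining it against them. The top half stays up by itself; draw the bar out and lay it back across both ribs of its rest, leaving the glassware alone.

Things in the scene. Friction and masses are not known exactly. Their poses are not given: they have to be found in the camera images.
- mould: Fixed aluminium lower half of a two-part casting mould, 160 x 150 mm (x, y) and 60 mm high, standing on the bench on a 190 x 150 x 15 mm foot plate. Origin: centre of its underside, on the bench. z up; +y is the direction in which its one pry-slot face looks (towards the fulcrum block). The top half slides up on four guide pins at (+-62, +-52) mm; a dark stop collar of 22 mm diameter sits on each pin, pin tops 126 mm above the bench.
- slot_mouth (a point): Centre of the mouth of the pry slot, in the +y face of the lower half: (0, 75, 52) mm in the mould's frame; axes as the mould's. The slot is 36 mm wide (x), 16 mm high (44 to 60 mm above the bench; its roof is the underside of the top half) and 18 mm deep (y), with a flat back wall.
- top_half: Aluminium top half of the mould, 160 x 150 mm, 25 mm thick, with a 190 x 150 x 16 mm clamp plate on it; about 3 kg. Origin: centre of its underside; axes as the mould's. It can only slide straight up: closed, its origin is 60 mm above the mould's origin (it may start up to 1.5 mm higher); against the stop collars it is 68 mm above, no more. It is stiff on the pins: it takes 60 to 75 N to push up, and it stays at any height where it is left.
- fulcrum: Loose dark steel fulcrum block, 70 x 34 mm and 40 mm high, with a bright half-round ridge of 8 mm radius along its x axis on top: the crest is 48 mm above the bench. Origin: centre of its underside. It already stands in front of the pry slot, its crest 36 to 46 mm out from the slot face and along it, and can stay there.
- bar_mid (a point): Centre of the pry bar's length, half-way up its thickness: the place to grip it (0.5 kg, balanced here). A straight flat steel bar 340 mm long, 24 mm wide, 8 mm thick; x points along it to the toe, z up out of its top face, y across. The last 32 mm at the +x end are an upturned toe 24 mm wide, 5 mm thick, bent 0.25 rad up; the other end, from x = -48 mm to its end at x = -170 mm, is the red handle. Starts lying on its rest, toe about towards -y of the world.
- bar_toe (a point): Upper edge of the pry bar's toe tip, middle of its width: x = 170 mm, z = 12 mm from bar_mid; axes as bar_mid's. With the bar over the fulcrum this edge bears up on the underside of the top half.
- bar_press (a point): Top of the bar 25 mm from the handle's end (x = -145 mm, z = 4 mm from bar_mid): a good place to press. The top half moves at a steady 10 to 18 N here; at the stops the force climbs by about 3 N per further mm, and some 25 N strains the mould. Everything gives under load, so the handle ends 5 to 10 mm lower than geometry alone says.
- rest: Fixed low bar rest on the bench: a black plate 280 x 80 x 4 mm, long side along its x, with two blue ribs across it (16 mm wide, 80 mm long) at x = +-100 mm, their tops 20 mm above the bench. Origin: centre of its underside. The bar lies along its x axis across both ribs.
- flask: Conical glass flask with amber resin, 80 mm diameter, 130 mm high, loose: leave alone. Origin at its underside.
- jar: Amber jar with a white cap, 64 mm diameter, 75 mm high, loose: leave alone. Origin at its underside.
- beaker: Clear glass beaker, 68 mm diameter, 90 mm high, loose: leave alone. Origin at its underside.

How it is judged:
By the outcome, as a careful person would: the job done as asked, in the order asked, and still so for the second after the job is handed in, with the robot touching nothing.
It also fails if it takes over 72 s, if anything falls off the work surface, if the arm or the gripper's body presses on something with over 40 N, if the wrist force passes 120 N, or if a joint passes its speed limit or range.

## Robot

A 7-joint arm with a two-finger parallel gripper is mounted at the origin on the work surface. World frame = base frame: x ahead of the robot, y to its left, z up, the work surface at z = 0. Lengths are in m, angles in rad, forces in N, time in s.
With the tool pointing down it reaches from about 0.425 to 0.875 m from the base axis. Payload 4.7 kg.
Tool frame: the origin (TCP) lies at the very end of the fingers, on their centre line; the grasp point (between the pads) lies 19 mm behind it (grip_point_offset is the distance from the TCP to the grasp point, in m); x points along the fingers, z is the direction in which the jaws open and shut, and the axes are right-handed (so a half turn about x gives the same grasp; the last joint's range is limited). The gripper opens to 87 mm and grips with 3 to 60 N. Pads are 19 mm wide; open, the fingers measure 117 mm over their backs; the gripper's body (75 mm by 190 mm) begins 51 mm behind the grasp point.
Start: joints at [-1.256, 0.321, -0.07, 1.45, 0.023, 1.371, -0.057], TCP at [0.193, 0.621, 0.223] pointing down, gripper open.
Joint ranges: [-2.86, 2.86], [-0.3, 2.09], [-1.38, 1.24], [0.06, 2.45], [-1.56, 4.7], [0.09, 2.05], [-2.69, 2.69]. Speed limits (rad/s): [2.57, 2.57, 3.14, 3.14, 3.14, 3.14, 3.14].

## Interface

Orientations are given as a rotation vector (axis times angle).
In Python, from bench import get_state, get_image, calibration, close_job, grip_point_offset gives the robot as it stands.
- The arm moves only by the tool play_rows, never from a script. Its argument "targets" is a list of rows, each an object with "claw": the closure, from 0 (fully open) to 1 (shut); "linear": the shift along the tool's x, y, z as a fraction of full scale, a list of three; "rotation": the turn, a rotation vector about the tool's x, y, z as a fraction of full scale, a list of three. In form: [{"claw": claw, "linear": [x, y, z], "rotation": [wx, wy, wz]}, ...]. A call has 1 to 10 rows; each row shifts and turns the pose as measured when the row begins, along the tool's axes as they then stand; what a row does not reach is not made up. Full scale, the value 1, is 2.5 cm for a shift and 90 degrees for a turn. A row lasts 1/12 s, in which the tool goes at most 41.7 mm and 7.16 degrees, less where a joint would pass 70% of its speed; a pose out of reach is approached as far as the arm can. A call with a number of a shift or a turn outside -1 to 1 is refused whole. A call with a gripper value outside its range is refused whole. The fingers move at their own pace and stop on an object; "newtons" is the grip in N (left out, the last holds). Time passes only in rows, so rows that do not move let the fingers close. It gives the time, the measured TCP pose, the force and the opening at its end, in the units of the state.
- get_state(): the state, without advancing time (a new reading comes with each control period).
- get_image(name): name is "scene" or "side" or "wrist"; returns the picture (420x560x3 uint8, blue, green, red); there is no depth.
- calibration(name): a dict with "fx", "fy", "cx", "cy" (pixels), "rvec" (rotation vector, rad) and "tvec" (3), from world to camera coordinates, as OpenCV has them; the wrist camera has in their place "hand_eye" (4x4, takes a point from camera to tool coordinates, whose origin is the TCP and whose axes are the tool frame's). Camera axes: x right, y down, z forward; pixel columns grow to the right and rows downward; lengths in m; the calibration is good to about 2 mm. A picture is of the moment at which its call begins: read the wrist's pose just before it. calibration takes no time and is no camera call.
- close_job(): hands the job in, once; it reports no verdict.
The state is a dict: "time": time; "joint_positions": joint angles; "qd": joint speeds; "joint_torque": joint torques, N m; "position": TCP position; "tool_rot": TCP orientation; "ft_force": force on the tool from outside, world axes, zero at the start; "torque": the same for the moment, N m; "grip_width": opening from 0.0 (shut) to 1.0 (fully open).
Only numpy, scipy, OpenCV 4.12 (cv2) and the standard library are available. Lean on these libraries where they do the work, as an engineer would, in place of code of your own. Each camera call takes 0.05 s, during which the arm holds its last target. There are 200 camera calls.

## Working session

There is one attempt and no reset: what is moved stays moved. The work goes in short steps, Python scripts to look and compute and a tool call to move; the robot and the scene stay as the last step left them, time stands still between calls to the robot, and variables do not carry over. Pictures are saved under pics/ and viewed, about 8 in all and at most 12, crops included, and the job is handed in when it is done.

Besides the shell and the picture viewer there is one more tool, called in YAML: its name, and indented under it one key for each argument. play_rows: Moves the arm, as the interface text tells. Shift numbers are shares of 2.5 cm and turn numbers shares of 90 degrees, none past 1 either way. Its arguments: {"type":"object","properties":{"targets":{"type":"array"},"newtons":{"type":"number"}},"required":["targets"]}

```bash
mkdir -p pics; ls; cat > h.py <<'E'
import numpy as np, cv2
from scipy.spatial.transform import Rotation as R
from bench import get_state, get_image, calibration, close_job, grip_point_offset
def cam(name, st=None):
    c=calibration(name); K=np.array([[c['fx'],0,c['cx']],[0,c['fy'],c['cy']],[0,0,1.]])
    if 'hand_eye' in c:
        st=st or get_state(); T=np.eye(4); T[:3,:3]=R.from_rotvec(st['tool_rot']).as_matrix(); T[:3,3]=st['position']
        W=np.linalg.inv(T@np.array(c['hand_eye'])); return K,W[:3,:3],W[:3,3]
    return K,R.from_rotvec(np.ravel(c['rvec'])).as_matrix(),np.ravel(c['tvec'])
def proj(C,P):
    K,Rm,t=C; q=(np.atleast_2d(P)@Rm.T+t)@K.T; return q[:,:2]/q[:,2:]
def back(C,uv,z):
    K,Rm,t=C; d=Rm.T@np.linalg.inv(K)@np.array([uv[0],uv[1],1.]); o=-Rm.T@t
    return o+d*(z-o[2])/d[2]
E
python3 - <<'E'
from h import *
s=get_state(); print(s, grip_point_offset); print(R.from_rotvec(s['tool_rot']).as_matrix().round(3))
for n in ('scene','side'):
    cv2.imwrite(f'pics/{n}0.png',cv2.resize(get_image(n),(800,600),interpolation=cv2.INTER_CUBIC))
    C=cam(n); print(n,C[0].round(1).tolist(),(-C[1].T@C[2]).round(3),C[1][2].round(2))
E
```

```text
pics
{'time': 0.0, 'joint_positions': array([-1.25594165,  0.32182417, -0.07005887,  1.45168299,  0.02262824,
        1.37079321, -0.05693972]), 'qd': array([ 3.08354494e-04, -8.38889085e-05,  8.11660224e-04,  9.12124101e-04,
       -5.57498352e-04, -1.22206200e-03,  3.40809244e-04]), 'joint_torque': array([ 2.94457623e-04, -4.91282487e+01, -4.03881753e-01, -3.12533391e+01,
       -6.40847068e-02,  4.36048291e-02,  1.55431999e-04]), 'position': array([0.19246501, 0.62026957, 0.22145655]), 'tool_rot': array([-0.98607439,  1.33811109,  0.98400645]), 'ft_force': array([ 0.67314275, -0.82447324, -0.17310558]), 'torque': array([-0.10212313, -0.0320273 ,  0.00355462]), 'grip_width': 1.005979488308438} 0.0187
[[-0.    -0.955  0.296]
 [-0.002  0.296  0.955]
 [-1.    -0.    -0.002]]
scene [[472.3, 0.0, 282.7], [0.0, 472.3, 210.9], [0.0, 0.0, 1.0]] [1.381 0.162 0.858] [-0.72 -0.11 -0.69]
side [[387.3, 0.0, 275.3], [0.0, 387.3, 210.0], [0.0, 0.0, 1.0]] [0.328 0.679 0.676] [ 0.27 -0.71 -0.64]
```

View pics/scene0.png

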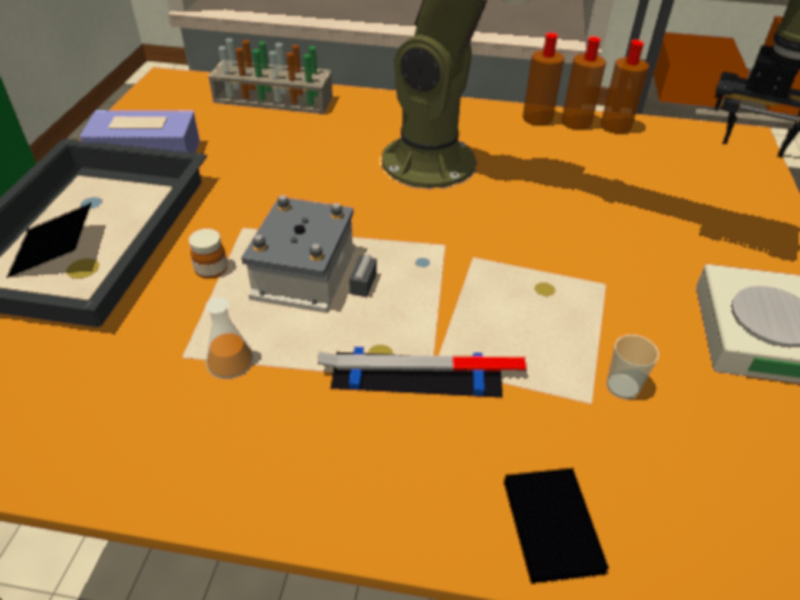

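View pics/side0.png

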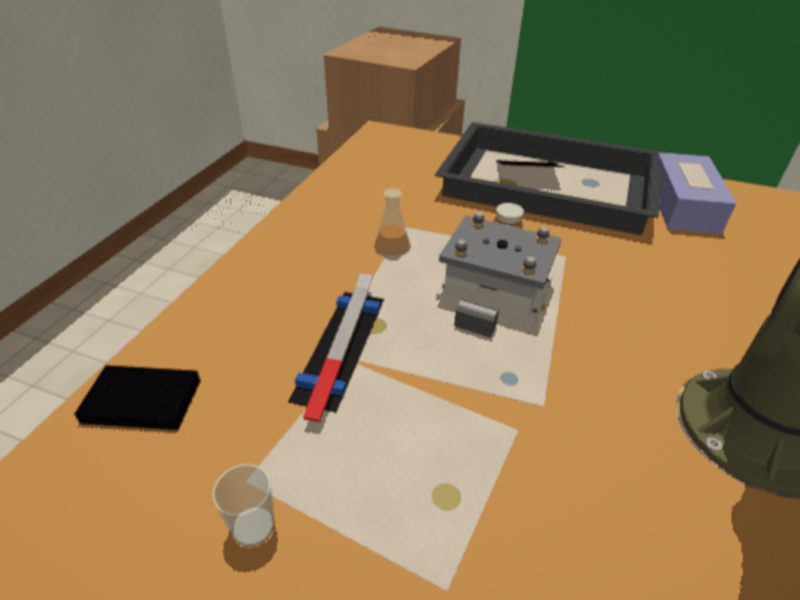

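The scene picture shows the mould at about (300,250), the fulcrum at (363,275) and the bar from (320,360) to (525,363). The side picture shows the same objects. I'll enlarge both.

```bash
python3 - <<'E'
from h import *
for n,(x,y,w,h) in {'scene':(160,130,215,155),'side':(198,140,200,160)}.items():
    im=get_image(n)[y:y+h,x:x+w]; im=cv2.resize(im,None,fx=3.7,fy=3.7,interpolation=cv2.INTER_CUBIC)
    for k in range(0,w,20): cv2.putText(im,str(x+k),(int(k*3.7),8),0,.3,(0,0,255),1); cv2.line(im,(int(k*3.7),10),(int(k*3.7),16),(0,0,255),1)
    for k in range(0,h,20): cv2.putText(im,str(y+k),(0,int(k*3.7)+4),0,.3,(0,0,255),1)
    cv2.imwrite(f'pics/{n}1.png',im)
E
```

```text
(no output)
```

View pics/scene1.png

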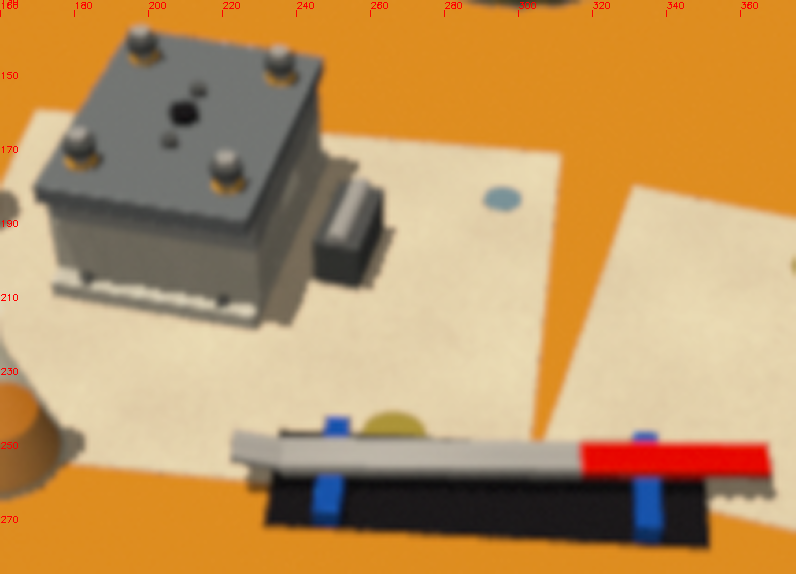

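View pics/side1.png

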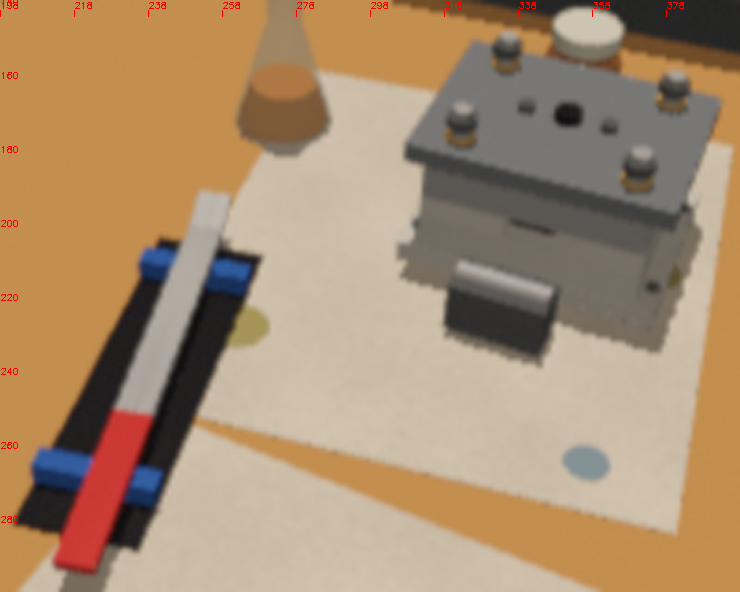

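```bash
cat > fit.py <<'E'
from h import *
from scipy.optimize import least_squares
O={'scene':(160,130),'side':(198,140)}
C={n:cam(n) for n in O}
def px(n,uv): return (np.array(uv)+.5)/3.7-.5+O[n]
def fit(name,obs,x0):
    Z=lambda p:R.from_euler('z',p[2]).as_matrix()
    def f(p): return np.concatenate([(proj(C[n],Z(p)@(np.array(P)/1e3)+[p[0],p[1],0])[0]-px(n,uv)) for n,P,uv in obs])
    r=least_squares(f,x0,loss='soft_l1'); print(name,r.x.round(4),'deg',np.degrees(r.x[2]).round(2)); print(f(r.x).reshape(-1,2).round(1).tolist()); return r.x
s,d='scene','side'
if __name__=='__main__':
  h=101
  m=fit('mould',[(s,(95,-75,h),(36,187)),(s,(95,75,h),(247,222)),(s,(-95,75,h),(322,62)),(s,(-95,-75,h),(135,28)),
 (s,(62,-52,126),(81,129)),(s,(62,52,126),(227,154)),(s,(-62,52,126),(279,48)),(s,(-62,-52,126),(142,29)),
 (d,(95,75,h),(406,147)),(d,(-95,75,h),(682,215)),(d,(-95,-75,h),(720,99)),(d,(95,-75,h),(475,42)),
 (d,(62,52,126),(463,105)),(d,(-62,52,126),(641,150)),(d,(-62,-52,126),(675,75)),(d,(62,-52,126),(508,36))],[.5,-.1,0])
  fu=fit('fulcrum',[(d,(35,0,48),(460,263)),(d,(-35,0,48),(554,287)),(d,(35,17,0),(445,326)),(d,(-35,17,0),(541,354)),
 (s,(35,-17,0),(314,277)),(s,(35,17,0),(360,287)),(s,(35,0,48),(333,240)),(s,(-35,0,48),(362,182))],[.5,0,0])
  b=fit('bar',[(s,(170,-12,36),(233,431)),(s,(170,12,36),(233,459)),(s,(-170,-12,28),(767,443)),(s,(-170,12,28),(771,474)),
 (d,(-170,12,28),(55,565)),(d,(-170,-12,28),(97,570)),(d,(170,12,36),(202,191)),(d,(170,-12,36),(230,196)),(d,(-48,12,28),(114,410)),(d,(-48,-12,28),(154,413)),(s,(-48,-12,28),(580,443)),(s,(-48,12,28),(584,473))],[.75,.1,-1.57])
  r=fit('rest',[(d,(140,40,4),(160,238)),(d,(140,-40,4),(262,257)),(d,(-140,40,4),(15,518)),(d,(-140,-40,4),(137,550)),(s,(140,40,4),(266,524)),(s,(-140,40,4),(708,547))],[.75,.1,-1.57])
  Rm=R.from_euler('z',m[2]).as_matrix()
  print('slot',(Rm@[0,.075,.052]+[m[0],m[1],0]).round(4),'fulc in mould',(Rm[:2,:2].T@(fu[:2]-m[:2])).round(4))
  Rr=R.from_euler('z',r[2]).as_matrix()[:2,:2]; print('bar in rest',(Rr.T@(b[:2]-r[:2])).round(4), b[2]-r[2])
E
python3 fit.py
```

```text
mould [ 0.4442 -0.1733 -0.0451] deg -2.58
[[-0.7, -0.0], [0.3, -0.2], [0.7, -1.4], [-1.2, 0.2], [-0.5, 1.1], [0.1, 0.5], [0.3, 0.5], [-0.1, 0.2], [-0.5, -0.5], [-0.8, 0.3], [1.0, -0.1], [-0.6, -0.3], [0.2, 1.1], [0.7, 0.9], [0.7, -0.1], [0.3, 0.1]]
fulcrum [ 0.4521 -0.057  -0.0536] deg -3.07
[[-0.7, -0.5], [0.8, 0.7], [-0.4, 0.6], [-0.1, 1.0], [-0.3, 1.3], [-0.4, 0.7], [0.2, -1.2], [-0.7, -2.3]]
bar [ 0.6479  0.0861 -1.3906] deg -79.68
[[0.5, -0.5], [-0.3, -0.3], [0.4, -0.8], [0.8, -1.5], [-0.6, -0.6], [-0.8, -0.1], [-1.3, -0.1], [-0.2, -0.4], [0.1, -0.4], [-0.7, 0.3], [-0.5, -1.0], [-0.9, -1.4]]
rest [ 0.6554  0.0784 -1.4513] deg -83.15
[[-0.2, -0.6], [0.4, -0.8], [-1.2, 1.0], [0.2, -0.2], [-1.0, -0.4], [0.9, -0.4]]
slot [ 0.4475 -0.0984  0.052 ] fulc in mould [0.0027 0.1165]
bar in rest [-0.0086 -0.0065] 0.06064074910668138
```

```bash
cat > plan.py <<'E'
from h import *
def rows(pos,Rt,n,st=None):
    "per-row command (fractions) to go from now to pos,Rt in n rows, straight line + slerp"
    st=st or get_state(); p=np.array(st['position']); Rc=R.from_rotvec(st['tool_rot'])
    w=(Rc.inv()*Rt).as_rotvec()/n; d=(np.array(pos)-p)/n
    print('n',n,'rot/row',(w/np.radians(90)).round(3).tolist(),'deg',np.degrees(w).round(2).tolist())
    prev=None
    for i in range(n):
        Ri=Rc*R.from_rotvec(w*i); l=(Ri.inv().apply(d)/.025).round(2).tolist()
        if l!=prev: print(i,l)
        prev=l
def tool(yaw_y,tilt=0):
    "tool down, z axis along bar y (world azimuth yaw_y); tilt>0 = handle up/toe down. bar x azimuth=yaw_y-90deg"
    z=np.array([np.cos(yaw_y),np.sin(yaw_y),0]); bx=np.array([np.sin(yaw_y),-np.cos(yaw_y),0])
    M=np.column_stack([[0,0,-1],np.cross(z,[0,0,-1]),z]); 
    return R.from_rotvec(z*(tilt))*R.from_matrix(M) , bx
E
python3 - <<'E'
from plan import *
T,bx=tool(-1.3906+np.pi/2); print(T.as_matrix().round(3),bx)
T2,_=tool(0,0.1); print('bar x tilted',(R.from_rotvec([0.1,0,0]).apply([0,-1,0])))
rows([.648,.086,.15],T,24)
E
```

```text
[[ 0.    -0.179  0.984]
 [ 0.     0.984  0.179]
 [-1.     0.     0.   ]] [ 0.17922272 -0.98380853  0.        ]
bar x tilted [ 0.         -0.99500417 -0.09983342]
n 24 rot/row [0.029, -0.0, 0.0] deg [2.6, -0.0, 0.0]
0 [0.12, -0.99, -0.63]
1 [0.12, -1.02, -0.58]
2 [0.12, -1.04, -0.53]
3 [0.12, -1.06, -0.49]
4 [0.12, -1.09, -0.44]
5 [0.12, -1.1, -0.39]
6 [0.12, -1.12, -0.34]
7 [0.12, -1.14, -0.29]
8 [0.12, -1.15, -0.23]
9 [0.12, -1.16, -0.18]
10 [0.12, -1.16, -0.13]
11 [0.12, -1.17, -0.08]
12 [0.12, -1.17, -0.02]
13 [0.12, -1.17, 0.03]
14 [0.12, -1.17, 0.08]
15 [0.12, -1.16, 0.14]
16 [0.12, -1.15, 0.19]
17 [0.12, -1.15, 0.24]
18 [0.12, -1.13, 0.29]
19 [0.12, -1.12, 0.34]
20 [0.12, -1.1, 0.39]
21 [0.12, -1.08, 0.44]
22 [0.12, -1.06, 0.49]
23 [0.12, -1.04, 0.54]
```

play_rows:
  targets:
    - {"claw": 0,"linear": [0,-0.95,-0.58],"rotation": [0.03,0,0]}
    - {"claw": 0,"linear": [0,-0.97,-0.54],"rotation": [0.03,0,0]}
    - {"claw": 0,"linear": [0,-0.98,-0.49],"rotation": [0.03,0,0]}
    - {"claw": 0,"linear": [0,-1,-0.45],"rotation": [0.03,0,0]}
    - {"claw": 0,"linear": [0,-1,-0.4],"rotation": [0.03,0,0]}
    - {"claw": 0,"linear": [0,-1,-0.35],"rotation": [0.03,0,0]}
    - {"claw": 0,"linear": [0,-1,-0.3],"rotation": [0.03,0,0]}
    - {"claw": 0,"linear": [0,-1,-0.25],"rotation": [0.03,0,0]}
    - {"claw": 0,"linear": [0,-1,-0.2],"rotation": [0.03,0,0]}
    - {"claw": 0,"linear": [0,-1,-0.15],"rotation": [0.03,0,0]}

```text
time: 1.03
position: [0.3626, 0.4123, 0.2175]
tool_rot: [-0.619, 1.488, 0.62]
ft_force: [-0.1, 0.2, -0.0]
grip_width: 1.0
```

```bash
python3 - <<'E'
from plan import *
s=get_state();print(s['position'],s['ft_force'])
T,bx=tool(-1.3906+np.pi/2)
rows([.648,.086,.15],T,20)
E
```

```text
[0.36262502 0.41226796 0.21748697] [-0.13675626  0.19945004 -0.0090119 ]
n 20 rot/row [0.019, -0.0, -0.0] deg [1.75, -0.02, -0.0]
0 [0.13, -0.87, -0.06]
1 [0.13, -0.87, -0.04]
2 [0.13, -0.87, -0.01]
3 [0.13, -0.87, 0.02]
4 [0.13, -0.87, 0.04]
5 [0.13, -0.86, 0.07]
6 [0.13, -0.86, 0.1]
7 [0.13, -0.86, 0.12]
8 [0.13, -0.85, 0.15]
9 [0.13, -0.85, 0.17]
10 [0.13, -0.84, 0.2]
11 [0.13, -0.84, 0.23]
12 [0.13, -0.83, 0.25]
13 [0.13, -0.82, 0.28]
14 [0.13, -0.81, 0.3]
15 [0.13, -0.8, 0.33]
16 [0.13, -0.79, 0.35]
17 [0.13, -0.78, 0.37]
18 [0.13, -0.77, 0.4]
19 [0.13, -0.76, 0.42]
```

play_rows:
  targets:
    - {"claw": 0,"linear": [0.1,-0.9,-0.06],"rotation": [0.02,0,0]}
    - {"claw": 0,"linear": [0.1,-0.9,-0.04],"rotation": [0.02,0,0]}
    - {"claw": 0,"linear": [0.1,-0.9,-0.01],"rotation": [0.02,0,0]}
    - {"claw": 0,"linear": [0.1,-0.9,0.02],"rotation": [0.02,0,0]}
    - {"claw": 0,"linear": [0.1,-0.9,0.04],"rotation": [0.02,0,0]}
    - {"claw": 0,"linear": [0.1,-0.9,0.07],"rotation": [0.02,0,0]}
    - {"claw": 0,"linear": [0.1,-0.9,0.1],"rotation": [0.02,0,0]}
    - {"claw": 0,"linear": [0.1,-0.88,0.12],"rotation": [0.02,0,0]}
    - {"claw": 0,"linear": [0.1,-0.88,0.15],"rotation": [0.02,0,0]}
    - {"claw": 0,"linear": [0.1,-0.88,0.17],"rotation": [0.02,0,0]}

```text
time: 1.87
position: [0.5189, 0.2249, 0.1884]
tool_rot: [-0.356, 1.549, 0.355]
ft_force: [-0.7, 0.1, 0.1]
grip_width: 0.998
```

play_rows:
  targets:
    - {"claw": 0,"linear": [0.1,-0.85,0.2],"rotation": [0.02,0,0]}
    - {"claw": 0,"linear": [0.1,-0.85,0.23],"rotation": [0.02,0,0]}
    - {"claw": 0,"linear": [0.1,-0.85,0.25],"rotation": [0.02,0,0]}
    - {"claw": 0,"linear": [0.1,-0.85,0.28],"rotation": [0.02,0,0]}
    - {"claw": 0,"linear": [0.1,-0.8,0.3],"rotation": [0.02,0,0]}
    - {"claw": 0,"linear": [0.1,-0.8,0.33],"rotation": [0.02,0,0]}
    - {"claw": 0,"linear": [0.1,-0.8,0.35],"rotation": [0.02,0,0]}
    - {"claw": 0,"linear": [0.1,-0.8,0.37],"rotation": [0.02,0,0]}
    - {"claw": 0,"linear": [0.1,-0.6,0.4],"rotation": [0.02,0,0]}
    - {"claw": 0,"linear": [0,0,0],"rotation": [0,0,0]}

```text
time: 2.7
position: [0.6501, 0.0499, 0.159]
tool_rot: [-0.116, 1.579, 0.1]
ft_force: [-0.3, -0.8, -0.2]
grip_width: 0.999
```

```bash
python3 - <<'E'
from plan import *
s=get_state();print(s['position'],s['ft_force'],s['joint_positions'])
im=get_image('wrist'); cv2.imwrite('pics/w0.png',cv2.resize(im,(800,600),interpolation=cv2.INTER_CUBIC))
C=cam('wrist',s)
b=np.array([.6479,.0861]);a=-1.3906;Z=R.from_euler('z',a).as_matrix()
for P in [(-48,-12,28),(-48,12,28),(0,0,28),(138,12,28),(138,-12,28),(170,0,36),(-170,0,28)]:
    print(P,(proj(C,Z@(np.array(P)/1e3)+[*b,0])[0]*800/560).round(0))
T,bx=tool(a+np.pi/2)
rows([.648,.086,.10],T,4)
E
```

```text
[0.65005384 0.04994377 0.15900221] [-0.27270546 -0.76855511 -0.15522666] [-0.49702708  0.39180049  0.48469916  1.53461283 -0.17624762  1.27125524
  0.14795418]
(-48, -12, 28) [381. 158.]
(-48, 12, 28) [418. 156.]
(0, 0, 28) [402. 233.]
(138, 12, 28) [426. 419.]
(138, -12, 28) [394. 420.]
(170, 0, 36) [412. 464.]
(-170, 0, 28) [390. -70.]
n 4 rot/row [-0.006, -0.002, 0.001] deg [-0.58, -0.18, 0.12]
0 [0.59, 0.35, 0.04]
1 [0.59, 0.35, 0.05]
3 [0.59, 0.34, 0.05]
```

View pics/w0.png

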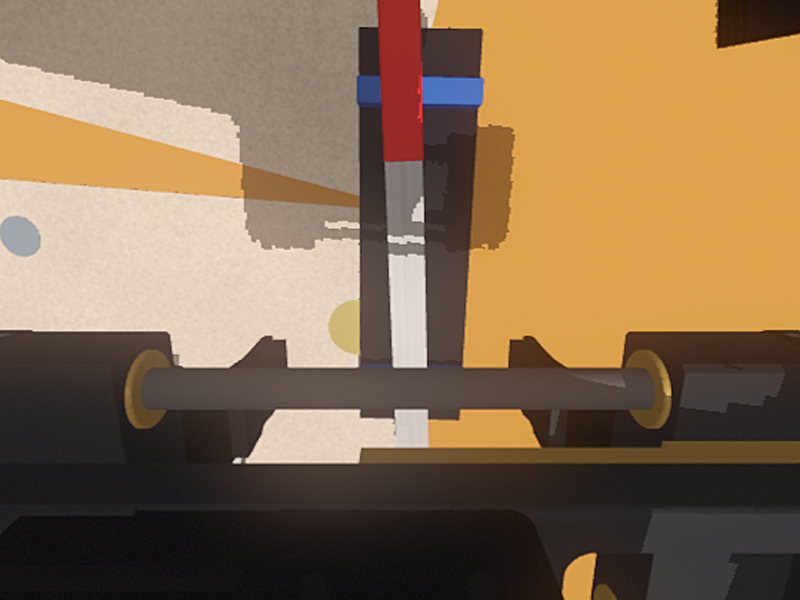

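The wrist picture shows the red/steel boundary at (384–423,161), about 4 px to the right of the prediction. The bar is therefore about 2.5 mm further in +x, so I'll grip at (0.650, 0.0845).

play_rows:
  targets:
    - {"claw": 0,"linear": [0.8,0.36,-0.01],"rotation": [-0.007,-0.002,0.001]}
    - {"claw": 0,"linear": [0.8,0.36,-0.01],"rotation": [-0.007,-0.002,0.001]}
    - {"claw": 0,"linear": [0.8,0.36,0],"rotation": [-0.007,-0.002,0.001]}
    - {"claw": 0,"linear": [0.8,0.34,0],"rotation": [-0.007,-0.002,0.001]}
    - {"claw": 0,"linear": [0.8,0,0],"rotation": [0,0,0]}
    - {"claw": 0,"linear": [0.5,0,0],"rotation": [0,0,0]}
    - {"claw": 0,"linear": [0,0,0],"rotation": [0,0,0]}

```text
time: 3.33
position: [0.6405, 0.0928, 0.043]
tool_rot: [-0.149, 1.564, 0.156]
ft_force: [-0.8, 0.7, -0.5]
grip_width: 1.001
```

```bash
python3 - <<'E'
from plan import *
s=get_state();print(s['position'],s['ft_force'])
T,bx=tool(-1.3906+np.pi/2)
rows([.650,.0845,.011],T,4)
E
```

```text
[0.640473   0.09284318 0.04302425] [-0.76301298  0.71134504 -0.52899186]
n 4 rot/row [0.002, 0.0, -0.001] deg [0.2, 0.03, -0.06]
0 [0.32, -0.1, 0.08]
```

play_rows:
  targets:
    - {"claw": 0,"linear": [0,-0.15,0.16],"rotation": [0.004,0,0]}
    - {"claw": 0,"linear": [0.3,-0.15,0.12],"rotation": [0.004,0,0]}
    - {"claw": 0,"linear": [0.3,-0.05,0.05],"rotation": [0,0,0]}
    - {"claw": 0,"linear": [0.3,0,0],"rotation": [0,0,0]}
    - {"claw": 0,"linear": [0.25,0,0],"rotation": [0,0,0]}
    - {"claw": 0,"linear": [0,0,0],"rotation": [0,0,0]}

```text
time: 3.83
position: [0.654, 0.0854, 0.0156]
tool_rot: [-0.138, 1.559, 0.146]
ft_force: [-0.1, -0.4, 0.2]
grip_width: 0.998
```

```bash
python3 - <<'E'
from plan import *
s=get_state();print(s['position'],s['ft_force'])
T,bx=tool(-1.3906+np.pi/2)
rows([.650,.0845,.011],T,1)
E
```

```text
[0.65404255 0.08543482 0.0156329 ] [-0.08584626 -0.39159137  0.20033898]
n 1 rot/row [0.0, 0.005, -0.003] deg [0.01, 0.44, -0.25]
0 [0.18, -0.01, -0.17]
```

play_rows:
  newtons: 40
  targets:
    - {"claw": 0,"linear": [0.16,-0.02,-0.16],"rotation": [0,0.005,-0.003]}
    - {"claw": 0,"linear": [0,0,0],"rotation": [0,0,0]}
    - {"claw": 1,"linear": [0,0,0],"rotation": [0,0,0]}
    - {"claw": 1,"linear": [0,0,0],"rotation": [0,0,0]}
    - {"claw": 1,"linear": [0,0,0],"rotation": [0,0,0]}
    - {"claw": 1,"linear": [0,0,0],"rotation": [0,0,0]}
    - {"claw": 1,"linear": [0,0,0],"rotation": [0,0,0]}
    - {"claw": 1,"linear": [0,0,0],"rotation": [0,0,0]}
    - {"claw": 1,"linear": [0,0,0],"rotation": [0,0,0]}

```text
time: 4.58
position: [0.6505, 0.0842, 0.0124]
tool_rot: [-0.142, 1.565, 0.141]
ft_force: [-0.3, -0.3, -1.1]
grip_width: 0.554
```

play_rows:
  newtons: 60
  targets:
    - {"claw": 1,"linear": [0,0,0],"rotation": [0,0,0]}
    - {"claw": 1,"linear": [0,0,0],"rotation": [0,0,0]}
    - {"claw": 1,"linear": [0,0,0],"rotation": [0,0,0]}
    - {"claw": 1,"linear": [0,0,0],"rotation": [0,0,0]}
    - {"claw": 1,"linear": [0,0,0],"rotation": [0,0,0]}
    - {"claw": 1,"linear": [0,0,0],"rotation": [0,0,0]}

```text
time: 5.08
position: [0.6501, 0.0842, 0.0126]
tool_rot: [-0.141, 1.566, 0.141]
ft_force: [-0.2, -0.4, 0.3]
grip_width: 0.266
```

```bash
cat >> plan.py <<'E'
M=np.array([.4442,-.1733]); MY=-.0451; FC=.1165; GB=.0114
def tcp(tip_y,t,cl=None,up=0,x=0.0,fc=FC,gb=GB,along=0.0):
    """bar in mould frame: toe tip (upper edge) y, tilt t, clearance cl over crest; along: retract along bar axis; up: extra z"""
    c,s=np.cos(t),np.sin(t); u=np.array([-c,-s]); n=np.array([-s,c])
    my=tip_y+.170*c+.012*s
    mz=.040+(.012+cl+s*(my-fc))/c
    mid=np.array([my,mz])-along*u+[0,up]
    p=mid-gb*n
    Rz=R.from_euler('z',MY).as_matrix()
    pos=Rz@[x,p[0],p[1]]+[*M,0]
    tip=mid+.17*u+.012*n
    print('tip y,z',tip.round(4),'mid',mid.round(4))
    return pos, tool(MY,t)[0]
E
python3 - <<'E'
from plan import *
s=get_state();print(s['position'],s['grip_width'])
print(tcp(.057,.14,.001)[0]); p,T=tcp(.057,.14,.001,up=.06,along=.085);print(p)
st=dict(s); st['position']=s['position']+[0,0,.105]
rows(p,T,11,st)
E
```

```text
[0.65005094 0.08416554 0.01259704] 0.2662164534850471
tip y,z [0.057  0.0569] mid [0.227  0.0687]
[0.45450646 0.05506958 0.05741344]
tip y,z [0.1412 0.1287] mid [0.3112 0.1406]
[0.45830116 0.13915235 0.1292746 ]
n 11 rot/row [0.013, -0.001, 0.008] deg [1.17, -0.08, 0.73]
0 [-0.04, 0.32, -0.65]
1 [-0.04, 0.31, -0.66]
2 [-0.04, 0.3, -0.66]
3 [-0.03, 0.28, -0.67]
4 [-0.03, 0.27, -0.67]
5 [-0.03, 0.26, -0.68]
6 [-0.03, 0.24, -0.68]
7 [-0.02, 0.23, -0.69]
8 [-0.02, 0.21, -0.69]
9 [-0.02, 0.2, -0.7]
10 [-0.02, 0.19, -0.7]
```

play_rows:
  targets:
    - {"claw": 1,"linear": [-0.2,0,0],"rotation": [0,0,0]}
    - {"claw": 1,"linear": [-0.5,0,0],"rotation": [0,0,0]}
    - {"claw": 1,"linear": [-0.8,0,0],"rotation": [0,0,0]}
    - {"claw": 1,"linear": [-0.8,0,0],"rotation": [0,0,0]}
    - {"claw": 1,"linear": [-0.8,0,0],"rotation": [0,0,0]}
    - {"claw": 1,"linear": [-0.7,0,0],"rotation": [0,0,0]}
    - {"claw": 1,"linear": [-0.4,0,0],"rotation": [0,0,0]}
    - {"claw": 1,"linear": [-0.1,0,0],"rotation": [0,0,0]}
    - {"claw": 1,"linear": [0,0,0],"rotation": [0,0,0]}

```text
time: 5.83
position: [0.6444, 0.0833, 0.1215]
tool_rot: [-0.144, 1.58, 0.139]
ft_force: [0.5, -0.1, -5.7]
grip_width: 0.264
```

```bash
python3 - <<'E'
from plan import *
s=get_state();print(s['position'],s['grip_width'],s['ft_force'])
p,T=tcp(.057,.14,.001,up=.06,along=.085)
rows(p,T,11,s)
E
```

```text
[0.64444646 0.08325914 0.12148785] 0.26421964827186883 [ 0.50550476 -0.09499301 -5.67128372]
tip y,z [0.1412 0.1287] mid [0.3112 0.1406]
n 11 rot/row [0.013, -0.002, 0.008] deg [1.16, -0.15, 0.74]
0 [-0.02, 0.32, -0.63]
1 [-0.02, 0.31, -0.64]
2 [-0.02, 0.3, -0.64]
3 [-0.01, 0.28, -0.65]
4 [-0.01, 0.27, -0.65]
5 [-0.01, 0.26, -0.66]
6 [-0.01, 0.24, -0.66]
7 [-0.01, 0.23, -0.67]
8 [-0.01, 0.22, -0.67]
9 [-0.01, 0.2, -0.68]
10 [-0.0, 0.19, -0.68]
```

play_rows:
  targets:
    - {"claw": 1,"linear": [-0.03,0.32,-0.4],"rotation": [0.014,-0.002,0.008]}
    - {"claw": 1,"linear": [-0.03,0.32,-0.7],"rotation": [0.014,-0.002,0.008]}
    - {"claw": 1,"linear": [-0.03,0.32,-0.7],"rotation": [0.014,-0.002,0.008]}
    - {"claw": 1,"linear": [-0.03,0.3,-0.7],"rotation": [0.014,-0.002,0.008]}
    - {"claw": 1,"linear": [-0.03,0.3,-0.7],"rotation": [0.014,-0.002,0.008]}
    - {"claw": 1,"linear": [-0.03,0.27,-0.7],"rotation": [0.014,-0.002,0.008]}
    - {"claw": 1,"linear": [-0.03,0.25,-0.7],"rotation": [0.014,-0.002,0.008]}
    - {"claw": 1,"linear": [-0.03,0.23,-0.7],"rotation": [0.014,-0.002,0.008]}
    - {"claw": 1,"linear": [-0.03,0.2,-0.7],"rotation": [0.014,-0.002,0.008]}
    - {"claw": 1,"linear": [-0.03,0.2,-0.6],"rotation": [0.014,-0.002,0.008]}

```text
time: 6.67
position: [0.4616, 0.1354, 0.1206]
tool_rot: [0.134, 1.577, 0.048]
ft_force: [-0.4, 0.2, -5.3]
grip_width: 0.262
```

```bash
python3 - <<'E'
from plan import *
s=get_state();print(s['position'],s['grip_width'],s['ft_force'])
p,T=tcp(.057,.14,.001,up=.03,along=.07)
rows(p,T,5,s)
E
```

```text
[0.4615613  0.13538761 0.12061797] 0.26179695721503 [-0.40008248  0.24868794 -5.25309702]
tip y,z [0.1263 0.0966] mid [0.2963 0.1085]
n 5 rot/row [-0.001, -0.001, 0.003] deg [-0.12, -0.12, 0.27]
0 [0.18, -0.11, -0.02]
1 [0.18, -0.11, -0.03]
2 [0.17, -0.11, -0.03]
```

play_rows:
  targets:
    - {"claw": 1,"linear": [0.15,-0.1,0.15],"rotation": [-0.001,-0.001,0.004]}
    - {"claw": 1,"linear": [0.18,-0.1,0.1],"rotation": [-0.001,-0.001,0.004]}
    - {"claw": 1,"linear": [0.18,-0.1,0],"rotation": [-0.001,-0.001,0.004]}
    - {"claw": 1,"linear": [0.15,-0.08,0],"rotation": [-0.001,-0.001,0.003]}
    - {"claw": 1,"linear": [0.1,0,0],"rotation": [0,0,0]}
    - {"claw": 1,"linear": [0,0,0],"rotation": [0,0,0]}
    - {"claw": 1,"linear": [0,0,0],"rotation": [0,0,0]}

```text
time: 7.25
position: [0.4622, 0.1256, 0.0942]
tool_rot: [0.147, 1.577, 0.07]
ft_force: [-0.8, 0.1, -5.1]
grip_width: 0.263
```

```bash
python3 - <<'E'
from plan import *
s=get_state();print(s['position'],s['grip_width'],s['ft_force'])
p,T=tcp(.057,.14,.001,along=.06)
rows(p,T,5,s)
ims=[]
for n,(x,y,w,h) in {'scene':(200,150,200,130),'side':(270,130,150,210)}.items():
    im=get_image(n)[y:y+h,x:x+w]; im=cv2.resize(im,None,fx=2.8,fy=2.8,interpolation=cv2.INTER_CUBIC); im=cv2.copyMakeBorder(im,0,590-im.shape[0],0,0,cv2.BORDER_CONSTANT) if n=='scene' else im
    ims.append(im[:588])
i=np.hstack([ims[0][:364],cv2.resize(ims[1],(260,364))]); cv2.imwrite('pics/pre.png',i); print(i.shape)
# predicted bar points
Tm=R.from_rotvec(s['tool_rot']).as_matrix(); bx,bz,by=-Tm[:,1],-Tm[:,0],Tm[:,2]
mid=s['position']+bz*GB
for nm,(ox,oy,sx,sy) in {'scene':(200,150,2.8,2.8),'side':(270,130,260/150,364/210)}.items():
    C=cam(nm)
    for P in [(170,12,12),(170,-12,12),(138,12,4),(-48,12,4),(-48,-12,4)]:
        q=proj(C,mid+(bx*P[0]+by*P[1]+bz*P[2])/1e3)[0]; print(nm,P,((q-[ox,oy])*[sx,sy]).round(0)+([560,0] if nm=='side' else [0,0]))
E
```

```text
[0.46220253 0.12560785 0.09424049] 0.2627652038498939 [-0.83580826  0.14373275 -5.09286827]
tip y,z [0.1164 0.0652] mid [0.2864 0.0771]
n 5 rot/row [-0.001, -0.002, 0.0] deg [-0.05, -0.14, 0.03]
0 [0.21, -0.12, -0.03]
4 [0.21, -0.12, -0.04]
(364, 820, 3)
scene (170, 12, 12) [157.  70.]
scene (170, -12, 12) [163.  54.]
scene (138, 12, 4) [192.  78.]
scene (-48, 12, 4) [396.  88.]
scene (-48, -12, 4) [399.  71.]
side (170, 12, 12) [664. 123.]
side (170, -12, 12) [680. 127.]
side (138, 12, 4) [656. 139.]
side (-48, 12, 4) [606. 216.]
side (-48, -12, 4) [626. 222.]
```

View pics/pre.png

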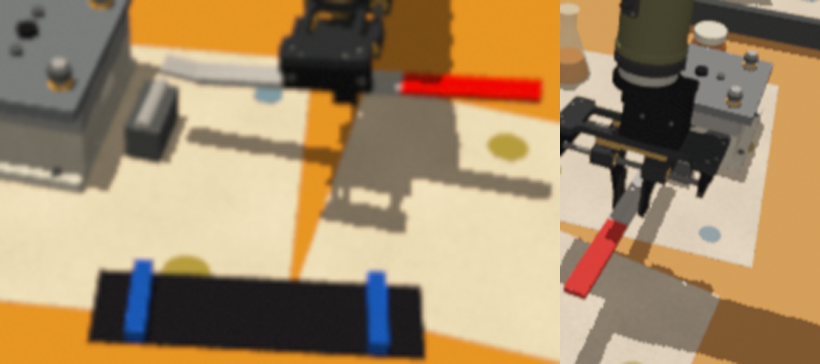

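```bash
python3 - <<'E'
from h import *
a=get_image('scene')[160:195,235:400]; b=get_image('side')[210:310,262:322]
A=cv2.resize(a,None,fx=4.8,fy=4.8,interpolation=cv2.INTER_CUBIC); B=cv2.resize(b,None,fx=4,fy=4,interpolation=cv2.INTER_CUBIC)
o=np.zeros((A.shape[0]+B.shape[0],A.shape[1],3),np.uint8); o[:A.shape[0]]=A; o[A.shape[0]:,:B.shape[1]]=B
print(A.shape,B.shape); cv2.imwrite('pics/bar.png',o)
E
```

```text
(168, 792, 3) (400, 240, 3)
```

View pics/bar.png

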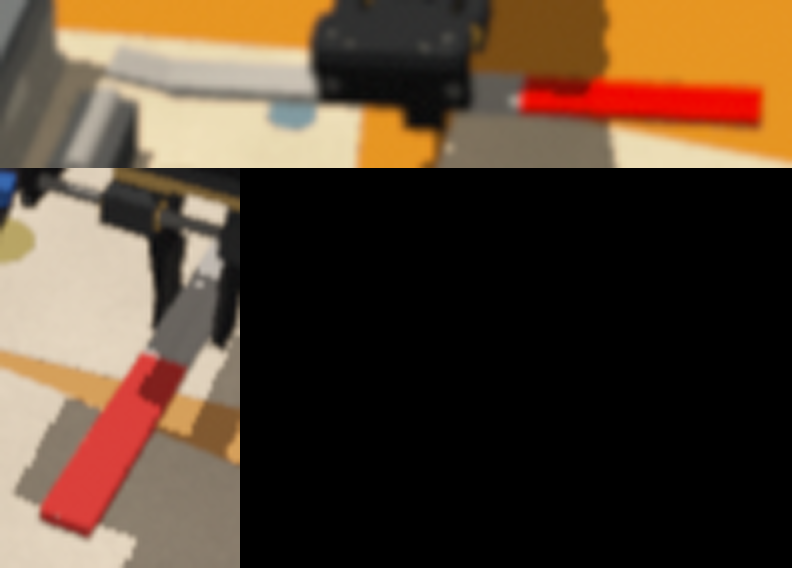

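```bash
cat > barfit.py <<'E'
from plan import *
from scipy.optimize import least_squares
def barfit(obs,s,bias=True):
    Tm=R.from_rotvec(s['tool_rot']).as_matrix(); B0=np.column_stack([-Tm[:,1],Tm[:,2],-Tm[:,0]]); mid0=np.array(s['position'])+B0[:,2]*GB
    C={n:cam(n) for n in ('scene','side')}
    def f(p):
        B=B0@R.from_euler('zy',p[3:5]).as_matrix(); m=mid0+B0@p[:3]
        return np.concatenate([proj(C[n],m+B@(np.array(P)/1e3))[0]-uv for n,P,uv in obs])
    r=least_squares(f,np.zeros(5),x_scale=[.01]*3+[.05]*2,loss='soft_l1'); B=B0@R.from_euler('zy',r.x[3:5]).as_matrix()
    m=mid0+B0@r.x[:3]; Rz=R.from_euler('z',MY).as_matrix()
    mm=Rz.T@(m-[*M,0]); tip=Rz.T@(m+B@[.17,0,.012]-[*M,0])
    print('offset in hand mm/deg',(r.x[:3]*1e3).round(1),np.degrees(r.x[3:]).round(2)); print('tilt',-np.arcsin(B[2,0]).round(4),'yaw err deg',np.degrees(np.arctan2(B[1,0],B[0,0])+np.pi/2-MY).round(2),'mid mould',mm.round(4),'tip',tip.round(4)); print(f(r.x).reshape(-1,2).round(1).tolist())
E
python3 - <<'E'
from barfit import *
S=lambda u,v:(np.array([u,v])+.5)/4.8-.5+[235,160]
D=lambda u,v:(np.array([u,v])+.5)/4-.5+[262,210]
s=get_state(); print(s['position'])
n,d='scene','side'
barfit([(n,(170,12,12),S(112,72)),(n,(170,-12,12),S(120,46)),(n,(138,12,4),S(178,90)),(n,(138,-12,4),S(187,57)),(n,(-48,-12,4),S(527,77)),(n,(-48,12,4),S(521,107)),(n,(-170,-12,4),S(762,88)),(n,(-170,12,4),S(760,119)),
(d,(-170,12,4),D(41,347)),(d,(-170,-12,4),D(92,361)),(d,(-48,12,4),D(143,186)),(d,(-48,-12,4),D(186,198))],s)
E
```

```text
[0.4623581  0.12622247 0.09490322]
offset in hand mm/deg [-2.1 -2.9 -2.5] [-0.53  0.24]
tilt 0.1426 yaw err deg -0.75 mid mould [0.0019 0.3009 0.1041] tip [-0.0002  0.1309  0.0918]
[[-0.4, 0.2], [0.3, -0.1], [-1.8, -0.5], [-1.4, 0.6], [-0.5, -0.3], [-0.5, -0.5], [0.7, -0.3], [0.5, -0.5], [-0.7, -0.3], [-0.7, 0.9], [-0.1, 0.2], [0.6, 1.0]]
```

```bash
sed -i 's/^M=np.array(.*);/M=np.array([.447,-.1753]);/;' plan.py; sed -n '/^M=/p' plan.py; sed -i 's/MY=-.0451; FC=.1165; GB=.0114; /&/' plan.py; cat plan.py | grep -n "MY="; python3 - <<'E'
from plan import *
s=get_state()
p,T=tcp(.057,.14,.001,along=.05)
rows(p,T,6,s)
p,T=tcp(.057,.14,.001,along=.0); print(p)
E
```

```text
M=np.array([.447,-.1753]); MY=-.0451; FC=.1165; GB=.0114
17:M=np.array([.447,-.1753]); MY=-.0451; FC=.1165; GB=.0114
tip y,z [0.1065 0.0638] mid [0.2765 0.0757]
n 6 rot/row [-0.0, -0.001, 0.0] deg [-0.04, -0.11, 0.01]
0 [0.18, -0.19, -0.01]
tip y,z [0.057  0.0569] mid [0.227  0.0687]
[0.45730646 0.05306958 0.05741344]
```

play_rows:
  targets:
    - {"claw": 1,"linear": [0.18,-0.19,-0.01],"rotation": [0,-0.001,0]}
    - {"claw": 1,"linear": [0.18,-0.19,-0.01],"rotation": [0,-0.001,0]}
    - {"claw": 1,"linear": [0.18,-0.19,-0.01],"rotation": [0,-0.001,0]}
    - {"claw": 1,"linear": [0.18,-0.19,-0.01],"rotation": [0,-0.001,0]}
    - {"claw": 1,"linear": [0.15,-0.15,-0.01],"rotation": [0,-0.001,0]}
    - {"claw": 1,"linear": [0.05,0,0],"rotation": [0,0,0]}
    - {"claw": 1,"linear": [0,0,0],"rotation": [0,0,0]}

```text
time: 8.03
position: [0.4598, 0.1047, 0.0665]
tool_rot: [0.147, 1.567, 0.071]
ft_force: [-0.1, -0.1, -4.8]
grip_width: 0.263
```

```bash
python3 - <<'E'
from plan import *
s=get_state();print(s['position'],s['ft_force'])
p,T=tcp(.057,.14,.001,along=.05)
rows(p,T,1,s)
p,T=tcp(.057,.14,.001,along=.025)
rows(p,T,6,s)
E
```

```text
[0.45984318 0.1047149  0.06648613] [-0.1419572  -0.05167783 -4.83755408]
tip y,z [0.1065 0.0638] mid [0.2765 0.0757]
n 1 rot/row [-0.002, -0.001, 0.001] deg [-0.2, -0.11, 0.07]
0 [0.07, -0.1, -0.01]
tip y,z [0.0818 0.0604] mid [0.2518 0.0722]
n 6 rot/row [-0.0, -0.0, 0.0] deg [-0.03, -0.02, 0.01]
0 [0.01, -0.18, -0.0]
```

play_rows:
  targets:
    - {"claw": 1,"linear": [0.01,-0.18,0],"rotation": [0,0,0]}
    - {"claw": 1,"linear": [0.01,-0.18,0],"rotation": [0,0,0]}
    - {"claw": 1,"linear": [0.01,-0.18,0],"rotation": [0,0,0]}
    - {"claw": 1,"linear": [0.01,-0.18,0],"rotation": [0,0,0]}
    - {"claw": 1,"linear": [0,-0.15,0],"rotation": [0,0,0]}
    - {"claw": 1,"linear": [0,0,0],"rotation": [0,0,0]}
    - {"claw": 1,"linear": [0,0,0],"rotation": [0,0,0]}

```text
time: 8.62
position: [0.4594, 0.0809, 0.0626]
tool_rot: [0.147, 1.565, 0.071]
ft_force: [-0.2, 0.6, -3.4]
grip_width: 0.267
```

```bash
python3 - <<'E'
from plan import *
s=get_state();print(s['position'],s['ft_force'])
p,T=tcp(.057,.14,.001,along=.025)
rows(p,T,1,s)
p,T=tcp(.057,.14,.001,along=.01)
rows(p,T,4,s)
a=get_image('scene')[150:205,225:305]; A=cv2.resize(a,None,fx=8,fy=8,interpolation=cv2.INTER_CUBIC); cv2.imwrite('pics/ins.png',A)
E
```

```text
[0.45941375 0.08090868 0.06264792] [-0.16039331  0.63572005 -3.35427863]
tip y,z [0.0818 0.0604] mid [0.2518 0.0722]
n 1 rot/row [-0.002, -0.0, 0.001] deg [-0.21, -0.03, 0.05]
0 [0.05, -0.13, -0.03]
tip y,z [0.0669 0.0583] mid [0.2369 0.0701]
n 4 rot/row [-0.001, -0.0, 0.0] deg [-0.05, -0.01, 0.01]
0 [0.01, -0.18, -0.01]
```

View pics/ins.png

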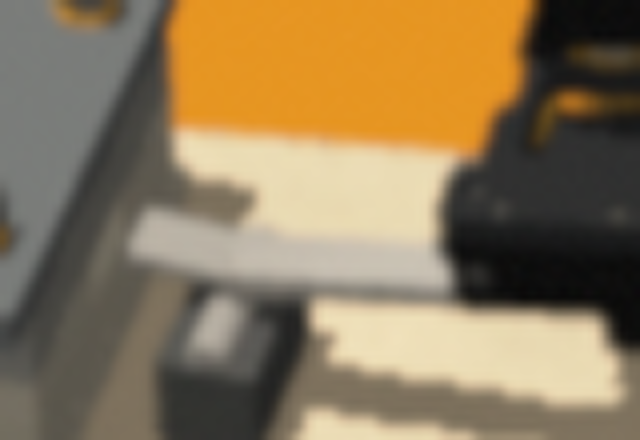

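The picture shows the toe just outside the face at about (135,245), with the bar over the ridge at (215,330). The vertical force suggests it is already touching the crest. I'll ease it in along the bar's axis.

play_rows:
  targets:
    - {"claw": 1,"linear": [-0.03,-0.14,0],"rotation": [0,0,0]}
    - {"claw": 1,"linear": [-0.01,-0.16,-0.01],"rotation": [0,0,0]}
    - {"claw": 1,"linear": [0,-0.16,-0.01],"rotation": [0,0,0]}
    - {"claw": 1,"linear": [0,-0.16,-0.01],"rotation": [0,0,0]}
    - {"claw": 1,"linear": [0,-0.1,0],"rotation": [0,0,0]}
    - {"claw": 1,"linear": [0,0,0],"rotation": [0,0,0]}

```text
time: 9.17
position: [0.4587, 0.071, 0.0632]
tool_rot: [0.154, 1.563, 0.085]
ft_force: [-0.0, 0.5, -5.6]
grip_width: 0.268
```

```bash
sed -i 's/GB=.0114/GB=.0093/' plan.py; python3 - <<'E'
from plan import *
s=get_state();print(s['position'],s['ft_force'],s['torque'])
p,T=tcp(.057,.14,.001,along=.0)
rows(p,T,4,s)
E
```

```text
[0.45869773 0.0710187  0.06318022] [-1.03882828e-03  4.85632233e-01 -5.63278039e+00] [-0.44381048  0.05456468  0.04114776]
tip y,z [0.057  0.0569] mid [0.227  0.0687]
n 4 rot/row [0.0, 0.0, -0.002] deg [0.01, 0.02, -0.17]
0 [0.01, -0.19, -0.01]
```

play_rows:
  targets:
    - {"claw": 1,"linear": [0.03,-0.12,0],"rotation": [0,0,-0.001]}
    - {"claw": 1,"linear": [0.02,-0.14,0],"rotation": [0,0,-0.001]}
    - {"claw": 1,"linear": [0.01,-0.14,0],"rotation": [0,0,-0.001]}
    - {"claw": 1,"linear": [0,0,0],"rotation": [0,0,0]}

```text
time: 9.5
position: [0.4581, 0.0587, 0.0597]
tool_rot: [0.148, 1.563, 0.079]
ft_force: [-0.3, 1.0, -5.9]
grip_width: 0.266
```

```bash
python3 - <<'E'
from plan import *
s=get_state();print(s['position'],s['ft_force'],s['torque'])
p,T=tcp(.057,.14,.001,along=.0)
rows(p,T,4,s)
E
```

```text
[0.45808557 0.05872203 0.05967829] [-0.32527728  1.00367703 -5.93868354] [-0.49551173  0.09059539 -0.00249763]
tip y,z [0.057  0.0569] mid [0.227  0.0687]
n 4 rot/row [0.0, 0.0, -0.001] deg [0.01, 0.02, -0.07]
0 [-0.01, -0.06, -0.01]
```

play_rows:
  targets:
    - {"claw": 1,"linear": [0,-0.07,0],"rotation": [0,0,0]}
    - {"claw": 1,"linear": [0,-0.07,0],"rotation": [0,0,0]}
    - {"claw": 1,"linear": [0,-0.07,0],"rotation": [0,0,0]}
    - {"claw": 1,"linear": [0,0,0],"rotation": [0,0,0]}
    - {"claw": 1,"linear": [0,0,0],"rotation": [0,0,0]}

```text
time: 9.92
position: [0.4578, 0.0531, 0.0588]
tool_rot: [0.151, 1.563, 0.079]
ft_force: [-0.7, 0.2, -4.6]
grip_width: 0.265
```

play_rows:
  targets:
    - {"claw": 1,"linear": [0,-0.08,0],"rotation": [0,0,0]}
    - {"claw": 1,"linear": [0,-0.08,0],"rotation": [0,0,0]}

```text
time: 10.08
position: [0.4578, 0.0529, 0.0589]
tool_rot: [0.154, 1.563, 0.084]
ft_force: [-0.9, 6.2, -4.2]
grip_width: 0.265
```

play_rows:
  targets:
    - {"claw": 1,"linear": [0,-0.08,0],"rotation": [0,0,0]}
    - {"claw": 1,"linear": [0,-0.08,0],"rotation": [0,0,0]}

```text
time: 10.25
position: [0.4577, 0.053, 0.059]
tool_rot: [0.156, 1.563, 0.09]
ft_force: [0.3, 5.8, -3.3]
grip_width: 0.267
```

The toe stopped against the back wall at the predicted depth, with about 6 N along y. Next I'll lower the handle until the toe bears on the roof, then release.

```bash
python3 - <<'E'
from plan import *
s=get_state()
p,T=tcp(.0572,.075,.0005)
rows(p,T,5,s)
E
```

```text
tip y,z [0.0572 0.0601] mid [0.2276 0.0609]
n 5 rot/row [0.0, 0.0, -0.01] deg [0.03, 0.01, -0.94]
0 [0.06, -0.01, -0.0]
```

play_rows:
  targets:
    - {"claw": 1,"linear": [0.06,-0.01,0],"rotation": [0,0,-0.01]}
    - {"claw": 1,"linear": [0.06,-0.01,0],"rotation": [0,0,-0.01]}
    - {"claw": 1,"linear": [0.06,-0.01,0],"rotation": [0,0,-0.01]}
    - {"claw": 1,"linear": [0.06,-0.01,0],"rotation": [0,0,-0.01]}
    - {"claw": 1,"linear": [0.06,-0.01,0],"rotation": [0,0,-0.01]}
    - {"claw": 1,"linear": [0,0,0],"rotation": [0,0,0]}

```text
time: 10.75
position: [0.4574, 0.0533, 0.0505]
tool_rot: [0.088, 1.568, 0.023]
ft_force: [-0.0, 0.4, -5.9]
grip_width: 0.267
```

```bash
python3 - <<'E'
from plan import *
s=get_state();print(s['position'],s['ft_force'],s['torque'])
p,T=tcp(.0572,.075,.0005)
rows(p,T,1,s)
E
```

```text
[0.45735166 0.05325055 0.05046401] [-0.03280967  0.40846262 -5.88892393] [-0.16498082  0.08285085  0.00381017]
tip y,z [0.0572 0.0601] mid [0.2276 0.0609]
n 1 rot/row [0.002, 0.0, 0.003] deg [0.22, 0.02, 0.23]
0 [-0.05, -0.02, -0.0]
```

play_rows:
  targets:
    - {"claw": 1,"linear": [0.02,-0.05,0],"rotation": [0,0,0]}
    - {"claw": 1,"linear": [0.03,-0.05,0],"rotation": [0,0,-0.001]}
    - {"claw": 1,"linear": [0.03,-0.05,0],"rotation": [0,0,-0.001]}
    - {"claw": 1,"linear": [0.03,-0.03,0],"rotation": [0,0,0]}

```text
time: 11.08
position: [0.4576, 0.0529, 0.0479]
tool_rot: [0.088, 1.567, 0.026]
ft_force: [-0.9, 3.8, -4.2]
grip_width: 0.261
```

play_rows:
  targets:
    - {"claw": 0.4,"linear": [0,0,0],"rotation": [0,0,0]}
    - {"claw": 0.4,"linear": [0,0,0],"rotation": [0,0,0]}
    - {"claw": 0.4,"linear": [0,0,0],"rotation": [0,0,0]}
    - {"claw": 0.4,"linear": [0,0,0],"rotation": [0,0,0]}
    - {"claw": 0.4,"linear": [0,0,0],"rotation": [0,0,0]}

```text
time: 11.5
position: [0.4611, 0.0497, 0.0503]
tool_rot: [0.088, 1.561, 0.023]
ft_force: [-0.9, -0.6, 0.1]
grip_width: 0.546
```

play_rows:
  targets:
    - {"claw": 0.4,"linear": [-0.3,0,-0.05],"rotation": [0,0,0]}
    - {"claw": 0.3,"linear": [-0.8,0,0],"rotation": [0,0,0]}
    - {"claw": 0.3,"linear": [-0.9,0,0],"rotation": [0,0,0]}
    - {"claw": 0.3,"linear": [-0.9,0,0],"rotation": [0,0,-0.01]}
    - {"claw": 1,"linear": [-0.5,0,0],"rotation": [0,0,-0.02]}
    - {"claw": 1,"linear": [0,0,0],"rotation": [0,0,-0.01]}

```text
time: 12.0
position: [0.4586, 0.0396, 0.1411]
tool_rot: [0.041, 1.562, -0.036]
ft_force: [0.6, 0.6, 0.2]
grip_width: 0.612
```

```bash
python3 - <<'E'
from plan import *
s=get_state();print(s['position'],s['ft_force'],s['grip_width'])
Rz=R.from_euler('z',MY).as_matrix(); p=Rz@[0,.372,.10]+[*M,0]; print(p)
rows(p,tool(MY,0)[0],8,s)
a=get_image('scene')[150:205,225:400]; b=get_image('side')[170:320,245:405]
A=cv2.resize(a,None,fx=4.5,fy=4.5,interpolation=cv2.INTER_CUBIC); B=cv2.resize(b,None,fx=2.3,fy=2.3,interpolation=cv2.INTER_CUBIC)
o=np.zeros((A.shape[0]+B.shape[0],A.shape[1],3),np.uint8); o[:A.shape[0]]=A; o[A.shape[0]:,:B.shape[1]]=B
print(o.shape); cv2.imwrite('pics/rel.png',o)
E
```

```text
[0.45864351 0.039644   0.14105497] [0.60742964 0.57149742 0.152909  ] 0.6116871955878201
[0.46377151 0.19632174 0.1       ]
n 8 rot/row [-0.0, 0.001, -0.0] deg [-0.03, 0.06, -0.03]
0 [0.21, 0.78, -0.01]
(593, 788, 3)
```

View pics/rel.png

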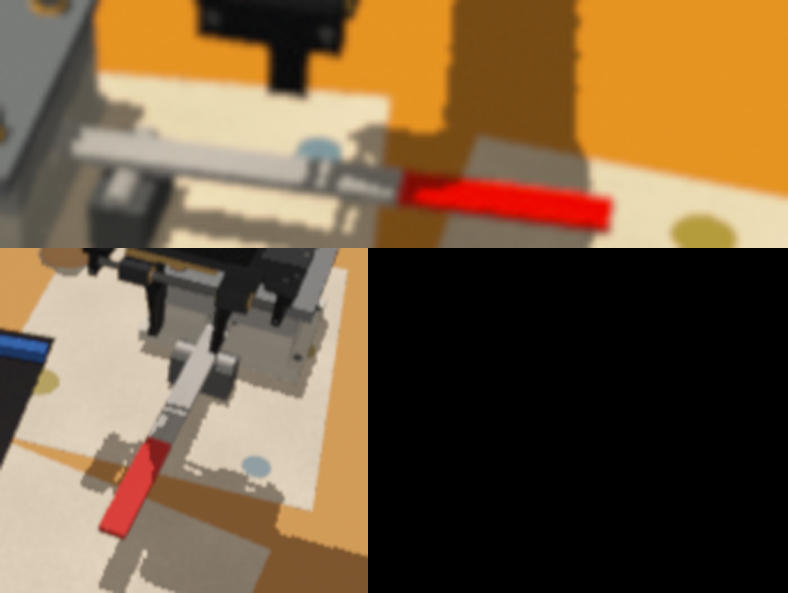

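The picture shows the bar with its toe in the slot, lying over the ridge. The red handle runs from about (400,188) to (610,215) in the top crop. I'll fit its pose to check yaw and depth.

```bash
python3 - <<'E'
from barfit import *
S=lambda u,v:(np.array([u,v])+.5)/4.5-.5+[225,150]
D=lambda u,v:(np.array([u,v])+.5)/2.3-.5+[245,170]
# pseudo-state: predicted bar pose
p,T=tcp(.057,.067,0); s={'position':p,'tool_rot':T.as_rotvec()}
n,d='scene','side'
barfit([(n,(-48,-12,4),S(402,173)),(n,(-48,12,4),S(399,202)),(n,(-170,-12,4),S(612,200)),(n,(-170,12,4),S(608,230)),
(d,(-170,12,4),D(99,279)),(d,(-170,-12,4),D(123,285)),(d,(-48,12,4),D(147,190)),(d,(-48,-12,4),D(171,197)),(n,(138,-12,4),S(160,137))],s)
E
```

```text
tip y,z [0.057  0.0601] mid [0.2274 0.0595]
offset in hand mm/deg [-1.5 -2.5 -9.5] [-0.92 -0.4 ]
tilt 0.0599 yaw err deg -0.92 mid mould [-0.0025  0.2296  0.0501] tip [-0.0052  0.0592  0.0519]
[[-0.1, 0.1], [-1.1, -0.4], [0.4, -0.3], [0.2, -0.8], [-1.1, -0.3], [-0.2, 1.3], [0.2, 0.2], [0.0, 0.6], [-14.8, -0.1]]
```

```bash
python3 - <<'E'
from barfit import *
S=lambda u,v:(np.array([u,v])+.5)/4.5-.5+[225,150]
D=lambda u,v:(np.array([u,v])+.5)/2.3-.5+[245,170]
p,T=tcp(.057,.067,0); s={'position':p,'tool_rot':T.as_rotvec()}
n,d='scene','side'
o=[(n,(-48,-12,4),S(402,173)),(n,(-48,12,4),S(399,202)),(n,(-170,-12,4),S(612,200)),(n,(-170,12,4),S(608,230)),
(d,(-170,12,4),D(99,279)),(d,(-170,-12,4),D(123,285)),(d,(-48,12,4),D(147,190)),(d,(-48,-12,4),D(171,197))]
barfit(o,s)
for P in [(-170,0,4),(138,-12,4),(138,12,4)]:
  B=np.column_stack([-T.as_matrix()[:,1],T.as_matrix()[:,2],-T.as_matrix()[:,0]]); q=proj(cam(n),p+B[:,2]*GB+B@(np.array(P)/1e3))[0]; print(P,(q-[225,150])*4.5)
E
```

```text
tip y,z [0.057  0.0601] mid [0.2274 0.0595]
offset in hand mm/deg [-1.  -1.6 -8.9] [-0.47 -0.84]
tilt 0.0524 yaw err deg -0.47 mid mould [-0.0016  0.229   0.0507] tip [-0.003   0.0587  0.0538]
[[-0.4, 0.1], [-1.3, -0.4], [0.1, -0.2], [0.0, -0.7], [-0.8, -0.2], [0.1, 1.4], [-0.0, -0.1], [-0.1, 0.2]]
(-170, 0, 4) [608.03251208 195.72271275]
(138, -12, 4) [ 85.16384003 128.35921502]
(138, 12, 4) [ 74.06938775 153.93306018]
```

The refit agrees with the toe being home, within the 2–3 mm camera bias. The handle is about 7 mm lower than planned, so the top half probably started about 1.5 mm up. Now I'll move to the press point.

play_rows:
  newtons: 20
  targets:
    - {"claw": 1,"linear": [0,0.8,0],"rotation": [0,0.001,0]}
    - {"claw": 1,"linear": [0,0.8,0],"rotation": [0,0.001,0]}
    - {"claw": 1,"linear": [0.2,0.8,0],"rotation": [0,0.001,0]}
    - {"claw": 1,"linear": [0.2,0.8,0],"rotation": [0,0.001,0]}
    - {"claw": 1,"linear": [0.2,0.8,0],"rotation": [0,0.001,0]}
    - {"claw": 1,"linear": [0.2,0.8,0],"rotation": [0,0.001,0]}
    - {"claw": 1,"linear": [0.2,0.6,0],"rotation": [0,0,0]}
    - {"claw": 1,"linear": [0.2,0.2,0],"rotation": [0,0,0]}
    - {"claw": 1,"linear": [0,0,0],"rotation": [0,0,0]}

```text
time: 12.85
position: [0.458, 0.18, 0.0972]
tool_rot: [0.042, 1.591, -0.043]
ft_force: [0.2, -0.2, -0.3]
grip_width: 0.008
```

```bash
python3 - <<'E'
from plan import *
s=get_state();print(s['position'],s['ft_force'],s['grip_width'])
Rz=R.from_euler('z',MY).as_matrix(); p=Rz@[0,.372,.075]+[*M,0]; print(p)
rows(p,tool(MY,0)[0],4,s)
E
```

```text
[0.45801574 0.18004154 0.09720826] [ 0.19421379 -0.22416501 -0.31267172] 0.008259737179794429
[0.46377151 0.19632174 0.075     ]
n 4 rot/row [-0.001, -0.003, 0.0] deg [-0.12, -0.29, 0.02]
0 [0.22, 0.17, 0.05]
```

play_rows:
  targets:
    - {"claw": 1,"linear": [0.15,0.19,0.06],"rotation": [-0.001,-0.003,0]}
    - {"claw": 1,"linear": [0.2,0.17,0.06],"rotation": [-0.001,-0.003,0]}
    - {"claw": 1,"linear": [0.2,0.17,0.06],"rotation": [-0.001,-0.003,0]}
    - {"claw": 1,"linear": [0.15,0.13,0.04],"rotation": [-0.001,-0.003,0]}
    - {"claw": 1,"linear": [0.05,0,0],"rotation": [0,0,0]}
    - {"claw": 1,"linear": [0,0,0],"rotation": [0,0,0]}

```text
time: 13.35
position: [0.4648, 0.1929, 0.0754]
tool_rot: [0.038, 1.571, -0.043]
ft_force: [-0.1, -0.7, -0.2]
grip_width: 0.005
```

play_rows:
  targets:
    - {"claw": 1,"linear": [0.08,0,0],"rotation": [0,0,0]}
    - {"claw": 1,"linear": [0.08,0,0],"rotation": [0,0,0]}
    - {"claw": 1,"linear": [0.08,0,0],"rotation": [0,0,0]}

```text
time: 13.6
position: [0.4655, 0.1924, 0.0698]
tool_rot: [0.039, 1.57, -0.044]
ft_force: [0.2, 0.9, 0.1]
grip_width: 0.002
```

play_rows:
  targets:
    - {"claw": 1,"linear": [0.08,0,0],"rotation": [0,0,0]}
    - {"claw": 1,"linear": [0.08,0,0],"rotation": [0,0,0]}
    - {"claw": 1,"linear": [0.08,0,0],"rotation": [0,0,0]}

```text
time: 13.85
position: [0.466, 0.1922, 0.0638]
tool_rot: [0.04, 1.569, -0.044]
ft_force: [-1.1, -0.5, 4.2]
grip_width: 0.007
```

play_rows:
  targets:
    - {"claw": 1,"linear": [0.1,0,0],"rotation": [0,0,0]}
    - {"claw": 1,"linear": [0.1,0,0],"rotation": [0,0,0]}
    - {"claw": 1,"linear": [0.1,0,0],"rotation": [0,0,0]}

```text
time: 14.1
position: [0.4681, 0.1922, 0.0597]
tool_rot: [0.042, 1.566, -0.043]
ft_force: [-5.0, -2.5, 14.1]
grip_width: 0.003
```

play_rows:
  targets:
    - {"claw": 1,"linear": [0.1,0,0],"rotation": [0,0,0]}
    - {"claw": 1,"linear": [0.1,0,0],"rotation": [0,0,0]}

```text
time: 14.27
position: [0.4688, 0.1922, 0.0582]
tool_rot: [0.043, 1.567, -0.043]
ft_force: [-5.0, -2.0, 14.3]
grip_width: 0.003
```

play_rows:
  targets:
    - {"claw": 1,"linear": [0.1,0,-0.08],"rotation": [0,0,0]}
    - {"claw": 1,"linear": [0.1,0,-0.08],"rotation": [0,0,0]}
    - {"claw": 1,"linear": [0.1,0,-0.06],"rotation": [0,0,0]}

```text
time: 14.52
position: [0.4673, 0.1923, 0.057]
tool_rot: [0.047, 1.561, -0.042]
ft_force: [-2.6, -3.0, 15.3]
grip_width: 0.004
```

play_rows:
  targets:
    - {"claw": 1,"linear": [0.11,0,-0.05],"rotation": [0,0,0]}
    - {"claw": 1,"linear": [0.11,0,-0.05],"rotation": [0,0,0]}
    - {"claw": 1,"linear": [0.11,0,-0.05],"rotation": [0,0,0]}

```text
time: 14.77
position: [0.4678, 0.1922, 0.0556]
tool_rot: [0.05, 1.555, -0.041]
ft_force: [-4.3, -3.1, 15.0]
grip_width: 0.01
```

play_rows:
  targets:
    - {"claw": 1,"linear": [0.14,0,-0.06],"rotation": [0,0.004,0]}
    - {"claw": 1,"linear": [0.14,0,-0.06],"rotation": [0,0.004,0]}
    - {"claw": 1,"linear": [0.14,0,-0.06],"rotation": [0,0.004,0]}
    - {"claw": 1,"linear": [0.14,0,-0.06],"rotation": [0,0.004,0]}

```text
time: 15.1
position: [0.4678, 0.1921, 0.051]
tool_rot: [0.055, 1.572, -0.038]
ft_force: [-3.0, -2.9, 16.5]
grip_width: 0.007
```

```bash
python3 - <<'E'
from plan import *
s=get_state();print(s['position'],s['ft_force'],s['torque'])
Rz=R.from_euler('z',MY).as_matrix(); print(Rz.T@(s['position']-[*M,0]))
rows(s['position'],tool(MY,0)[0],1,s)
E
```

```text
[0.46778467 0.19206962 0.05102275] [-3.00971459 -2.94020168 16.47458589] [-0.9331541   0.81159243  0.01290555]
[0.00420079 0.36793314 0.05102275]
n 1 rot/row [-0.009, -0.001, -0.007] deg [-0.81, -0.1, -0.6]
0 [0.0, 0.0, 0.0]
```

play_rows:
  targets:
    - {"claw": 1,"linear": [0.14,0,-0.08],"rotation": [-0.002,0.002,-0.002]}
    - {"claw": 1,"linear": [0.14,0,-0.08],"rotation": [-0.002,0.002,-0.002]}
    - {"claw": 1,"linear": [0.14,0,-0.08],"rotation": [-0.002,0.002,-0.002]}
    - {"claw": 1,"linear": [0.14,0,-0.08],"rotation": [-0.002,0.002,-0.002]}

```text
time: 15.43
position: [0.4673, 0.1919, 0.047]
tool_rot: [0.04, 1.574, -0.037]
ft_force: [-3.0, -3.2, 16.4]
grip_width: 0.005
```

play_rows:
  targets:
    - {"claw": 1,"linear": [0.14,0,-0.07],"rotation": [-0.001,0.002,-0.002]}
    - {"claw": 1,"linear": [0.14,0,-0.07],"rotation": [-0.001,0.002,-0.002]}
    - {"claw": 1,"linear": [0.14,0,-0.07],"rotation": [-0.001,0.002,-0.002]}

```text
time: 15.68
position: [0.4676, 0.1917, 0.0441]
tool_rot: [0.032, 1.576, -0.039]
ft_force: [-2.8, -3.0, 17.0]
grip_width: 0.004
```

play_rows:
  targets:
    - {"claw": 1,"linear": [0.14,0,-0.07],"rotation": [0,0.001,-0.001]}
    - {"claw": 1,"linear": [0.14,0,-0.07],"rotation": [0,0.001,-0.001]}
    - {"claw": 1,"linear": [0.14,0,-0.07],"rotation": [0,0.001,-0.001]}
    - {"claw": 1,"linear": [0.14,0,-0.07],"rotation": [0,0.001,-0.001]}

```text
time: 16.02
position: [0.4677, 0.1913, 0.0401]
tool_rot: [0.032, 1.572, -0.043]
ft_force: [-2.7, -2.8, 17.3]
grip_width: 0.003
```

play_rows:
  targets:
    - {"claw": 1,"linear": [0.14,0,-0.07],"rotation": [0,0.001,0]}
    - {"claw": 1,"linear": [0.14,0,-0.07],"rotation": [0,0.001,0]}
    - {"claw": 1,"linear": [0.14,0,-0.07],"rotation": [0,0.001,0]}

```text
time: 16.27
position: [0.4678, 0.1909, 0.037]
tool_rot: [0.035, 1.569, -0.043]
ft_force: [-3.5, -3.5, 17.3]
grip_width: 0.011
```

play_rows:
  targets:
    - {"claw": 1,"linear": [0.14,0,-0.07],"rotation": [0,0.001,0]}
    - {"claw": 1,"linear": [0.14,0,-0.07],"rotation": [0,0.001,0]}
    - {"claw": 1,"linear": [0.14,0,-0.07],"rotation": [0,0.001,0]}

```text
time: 16.52
position: [0.4679, 0.1905, 0.034]
tool_rot: [0.039, 1.566, -0.042]
ft_force: [-3.7, -3.1, 16.8]
grip_width: 0.01
```

play_rows:
  targets:
    - {"claw": 1,"linear": [0.14,0,-0.07],"rotation": [0,0.001,0]}
    - {"claw": 1,"linear": [0.14,0,-0.07],"rotation": [0,0.001,0]}

```text
time: 16.68
position: [0.4683, 0.1904, 0.0326]
tool_rot: [0.041, 1.564, -0.041]
ft_force: [-4.6, -3.5, 23.4]
grip_width: 0.005
```

play_rows:
  targets:
    - {"claw": 1,"linear": [0.13,0,-0.07],"rotation": [0,0.001,0]}
    - {"claw": 1,"linear": [0.13,0,-0.07],"rotation": [0,0.001,0]}

```text
time: 16.85
position: [0.4688, 0.1903, 0.0324]
tool_rot: [0.044, 1.562, -0.04]
ft_force: [-5.7, -3.4, 23.1]
grip_width: 0.003
```

The force rose from 17 to 23 N and motion stopped at z = 0.032, as expected at the collars. Backing off.

play_rows:
  targets:
    - {"claw": 1,"linear": [-0.1,0,-0.04],"rotation": [0,0,0]}
    - {"claw": 1,"linear": [-0.3,0,-0.05],"rotation": [0,0,0]}
    - {"claw": 1,"linear": [-0.6,0,0],"rotation": [0,0,0]}
    - {"claw": 1,"linear": [-0.9,0,0],"rotation": [0,0,0]}
    - {"claw": 1,"linear": [-0.9,0,0],"rotation": [0,0,0]}
    - {"claw": 1,"linear": [-0.9,0,0],"rotation": [0,0,0]}
    - {"claw": 0.3,"linear": [-0.4,0,0],"rotation": [0,0,0]}
    - {"claw": 0.3,"linear": [0,0,0],"rotation": [0,0,0]}

```text
time: 17.52
position: [0.4653, 0.1897, 0.1408]
tool_rot: [0.045, 1.562, -0.041]
ft_force: [-0.0, 0.5, -0.4]
grip_width: 0.086
```

```bash
python3 - <<'E'
from plan import *
s=get_state();print(s['position'],s['ft_force'],s['grip_width'])
p,T=tcp(.057,-.067,0); rows(p+[0,0,.07],T,8,s)
a=get_image('scene')[128:220,160:300]; b=get_image('side')[145:300,258:400]
A=cv2.resize(a,None,fx=3.7,fy=3.7,interpolation=cv2.INTER_CUBIC);B=cv2.resize(b,None,fx=1.85,fy=1.85,interpolation=cv2.INTER_CUBIC)
A0=cv2.resize(cv2.imread('pics/scene1.png'),None,fx=1,fy=1)
h=A.shape[0]; o=np.zeros((600,800,3),np.uint8); o[:h,:A.shape[1]]=A; o[:B.shape[0],A.shape[1]:A.shape[1]+B.shape[1]]=B
c=get_image('scene')[150:205,240:400]; Cc=cv2.resize(c,None,fx=4.6,fy=4.6,interpolation=cv2.INTER_CUBIC)[:255]; o[345:345+Cc.shape[0],:Cc.shape[1]]=Cc
cv2.imwrite('pics/up.png',o); print(A.shape,B.shape,Cc.shape)
E
```

```text
[0.46526604 0.18970645 0.14083639] [-0.00208709  0.46587157 -0.35982862] 0.08597579889243728
tip y,z [0.057 0.068] mid [0.2258 0.0447]
n 8 rot/row [-0.001, 0.001, -0.006] deg [-0.07, 0.06, -0.5]
0 [0.18, -0.7, -0.0]
2 [0.19, -0.7, -0.01]
4 [0.2, -0.7, -0.01]
5 [0.21, -0.69, -0.01]
7 [0.22, -0.69, -0.01]
(340, 518, 3) (287, 263, 3) (253, 736, 3)
```

View pics/up.png

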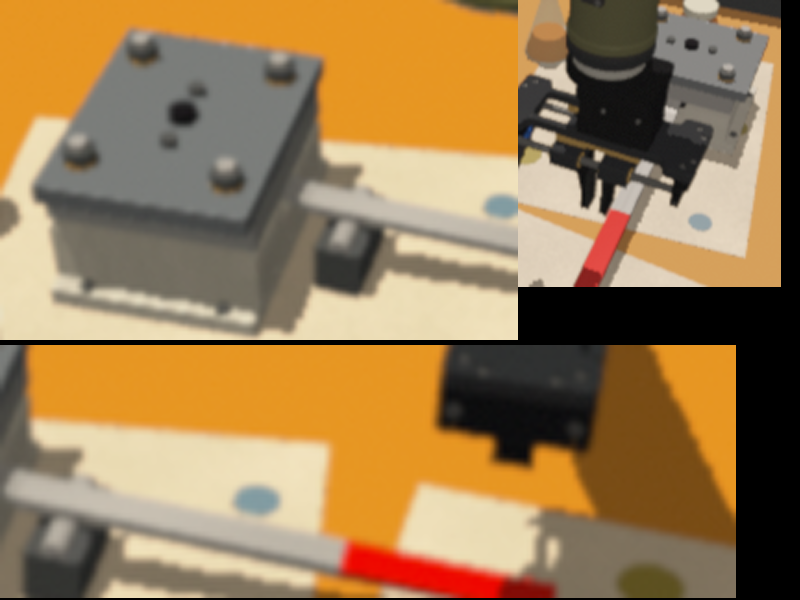

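The picture shows the plate raised, with its near-right corner moved from v = 222 to about 216 in the old coordinates, and only slivers of amber left under the collars. I'll quantify the lift by template-matching the plate holes and the bar's handle.

```bash
python3 - <<'E'
from plan import *
old=cv2.imread('pics/scene1.png'); 
cur=cv2.resize(get_image('scene')[130:285,160:375],None,fx=3.7,fy=3.7,interpolation=cv2.INTER_CUBIC)
C=cam('scene'); Rz=R.from_euler('z',-.0451).as_matrix(); m=np.array([.4442,-.1733,0])
for nm,(u0,v0,u1,v1),P in [('hole',(160,75,215,155),(0,0,101)),('corner NR',(215,195,275,235),(95,75,101)),('corner FR',(300,45,335,85),(-95,75,101)),('corner NL',(25,165,60,205),(95,-75,101)),('pin',(210,145,245,172),(62,52,126)),('pinFR',(265,40,297,66),(-62,52,126)),('foot',(40,265,100,300),(95,-75,15))]:
    t=old[v0:v1,u0:u1]; w=cur[v0-20:v1+12,u0-12:u1+12]
    r=cv2.matchTemplate(w,t,cv2.TM_CCOEFF_NORMED); _,sc,_,l=cv2.minMaxLoc(r)
    f=lambda z:proj(C,Rz@(np.array(P)/1e3+[0,0,z])+m)[0]*3.7
    print(nm,'shift',l[0]-12,l[1]-20,'score',round(sc,3),'pred per mm',((f(.008)-f(0))/8).round(2))
E
```

```text
hole shift -1 -8 score 0.996 pred per mm [-0.12 -1.14]
corner NR shift -1 -7 score 0.991 pred per mm [-0.09 -1.15]
corner FR shift 0 -8 score 0.997 pred per mm [-0.04 -1.12]
corner NL shift -1 -8 score 0.998 pred per mm [-0.22 -1.15]
pin shift 0 0 score 0.997 pred per mm [-0.1  -1.18]
pinFR shift 1 -2 score 0.937 pred per mm [-0.07 -1.16]
foot shift 1 0 score 0.996 pred per mm [-0.2  -1.04]
```

Lift is about 7 mm from a start about 1–1.5 mm up, so the top is at about 68 mm, and the force rise agrees. Next I'll regrip the bar at its middle.

play_rows:
  newtons: 60
  targets:
    - {"claw": 0.3,"linear": [0.1,-0.7,0],"rotation": [-0.001,0.001,-0.006]}
    - {"claw": 0.3,"linear": [0.1,-0.75,0],"rotation": [-0.001,0.001,-0.006]}
    - {"claw": 0.3,"linear": [0.1,-0.75,0],"rotation": [-0.001,0.001,-0.006]}
    - {"claw": 0.3,"linear": [0.1,-0.75,0],"rotation": [-0.001,0.001,-0.006]}
    - {"claw": 0.3,"linear": [0.2,-0.75,0],"rotation": [-0.001,0.001,-0.006]}
    - {"claw": 0.3,"linear": [0.2,-0.75,0],"rotation": [-0.001,0.001,-0.006]}
    - {"claw": 0.3,"linear": [0.2,-0.5,0],"rotation": [0,0,-0.005]}
    - {"claw": 0.3,"linear": [0.1,0,0],"rotation": [0,0,0]}
    - {"claw": 0.3,"linear": [0,0,0],"rotation": [0,0,0]}

```text
time: 18.47
position: [0.4483, 0.046, 0.1027]
tool_rot: [-0.025, 1.596, -0.102]
ft_force: [-0.4, 0.3, 0.4]
grip_width: 0.697
```

```bash
sed -i 's/GB=.0093/GB=.012/' plan.py; python3 - <<'E'
from plan import *
s=get_state();print(s['position'],s['ft_force'],s['grip_width'])
p,T=tcp(.057,-.06,0); print(p);rows(p+[0,0,.03],T,4,s)
im=get_image('wrist'); C=cam('wrist',s)
bx=-T.as_matrix()[:,1];by=T.as_matrix()[:,2];bz=-T.as_matrix()[:,0]
for P in [(-48,-12,4),(-48,12,4),(-170,0,4)]: print(P,proj(C,p+bz*.012+(bx*P[0]+by*P[1]+bz*P[2])/1e3)[0].round(0))
red=((im[:,:,2]>110)&(im[:,:,1]<60)&(im[:,:,0]<60)).astype(np.uint8)
c=max(cv2.findContours(red,0,1)[0],key=cv2.contourArea); print(cv2.boxPoints(cv2.minAreaRect(c)).round(0).tolist())
E
```

```text
[0.44833197 0.04596515 0.10268542] [-0.39280237  0.33414476  0.39616685] 0.6968839092639253
tip y,z [0.057  0.0676] mid [0.226  0.0454]
[0.45715555 0.04972591 0.03346686]
n 4 rot/row [-0.001, -0.004, 0.003] deg [-0.05, -0.35, 0.31]
0 [0.39, 0.07, 0.1]
1 [0.39, 0.07, 0.09]
(-48, -12, 4) [273. 145.]
(-48, 12, 4) [309. 145.]
(-170, 0, 4) [293. -72.]
[[274.0, 0.0], [311.0, 0.0], [311.0, 137.0], [274.0, 137.0]]
```

play_rows:
  targets:
    - {"claw": 0.3,"linear": [0.4,0.11,0.1],"rotation": [0,-0.004,0.003]}
    - {"claw": 0.3,"linear": [0.5,0.1,0.1],"rotation": [0,-0.004,0.003]}
    - {"claw": 0.3,"linear": [0.6,0.08,0.1],"rotation": [0,-0.004,0.003]}
    - {"claw": 0.3,"linear": [0.5,0,0.04],"rotation": [0,-0.003,0.003]}
    - {"claw": 0.3,"linear": [0.4,0,0],"rotation": [0,0,0]}
    - {"claw": 0.3,"linear": [0.2,0,0],"rotation": [0,0,0]}
    - {"claw": 0.3,"linear": [0,0,0],"rotation": [0,0,0]}

```text
time: 19.1
position: [0.4589, 0.0559, 0.0358]
tool_rot: [-0.015, 1.567, -0.076]
ft_force: [-0.5, -0.2, -0.4]
grip_width: 0.701
```

```bash
python3 - <<'E'
from plan import *
s=get_state();print(s['position'],s['ft_force'],s['grip_width'])
p,T=tcp(.060,-.06,0); print(p);rows(p,T,1,s)
E
```

```text
[0.45891275 0.05588295 0.03582592] [-0.5311847  -0.15954377 -0.4443101 ] 0.7007339751404292
tip y,z [0.06   0.0674] mid [0.229  0.0453]
[0.45729081 0.05272286 0.03328664]
n 1 rot/row [0.004, 0.003, -0.001] deg [0.37, 0.27, -0.12]
0 [0.11, -0.12, -0.06]
```

play_rows:
  targets:
    - {"claw": 0.3,"linear": [0.09,-0.05,-0.06],"rotation": [0.004,0.003,-0.001]}
    - {"claw": 1,"linear": [0,0,0],"rotation": [0,0,0]}
    - {"claw": 1,"linear": [0,0,0],"rotation": [0,0,0]}
    - {"claw": 1,"linear": [0,0,0],"rotation": [0,0,0]}
    - {"claw": 1,"linear": [0,0,0],"rotation": [0,0,0]}
    - {"claw": 1,"linear": [0,0,0],"rotation": [0,0,0]}
    - {"claw": 1,"linear": [0,0,0],"rotation": [0,0,0]}
    - {"claw": 1,"linear": [0,0,0],"rotation": [0,0,0]}

```text
time: 19.77
position: [0.459, 0.0566, 0.036]
tool_rot: [-0.011, 1.569, -0.079]
ft_force: [0.7, -0.0, -5.3]
grip_width: 0.264
```

```bash
python3 - <<'E'
from plan import *
s=get_state();print(s['position'],s['ft_force'],s['grip_width'])
Tn=tool(MY,-.06)[0]; p,T=tcp(.060,-.01,.0015,gb=.012); rows(p,T,4,s)
p2,T2=tcp(.060,-.01,.0015,along=.05); print(p2-p)
E
```

```text
[0.45897753 0.05655542 0.03596999] [ 6.76356177e-01 -5.28322432e-03 -5.30230003e+00] 0.2644389149608894
tip y,z [0.06   0.0661] mid [0.2299 0.0524]
n 4 rot/row [0.0, 0.0, 0.008] deg [0.02, 0.04, 0.68]
0 [-0.04, -0.03, -0.02]
tip y,z [0.11   0.0656] mid [0.2799 0.0519]
[ 0.00225412  0.04994666 -0.00049999]
```

play_rows:
  targets:
    - {"claw": 1,"linear": [-0.06,0.01,0],"rotation": [0,0,0.008]}
    - {"claw": 1,"linear": [-0.06,0.01,0],"rotation": [0,0,0.008]}
    - {"claw": 1,"linear": [-0.06,0.01,0],"rotation": [0,0,0.008]}
    - {"claw": 1,"linear": [-0.06,0.01,0],"rotation": [0,0,0.008]}
    - {"claw": 1,"linear": [0,0,0],"rotation": [0,0,0]}

```text
time: 20.18
position: [0.457, 0.0572, 0.0405]
tool_rot: [0.031, 1.571, -0.037]
ft_force: [0.8, 0.2, -3.3]
grip_width: 0.268
```

play_rows:
  targets:
    - {"claw": 1,"linear": [0,0.1,0],"rotation": [0,0,0]}
    - {"claw": 1,"linear": [0,0.15,0],"rotation": [0,0,0]}

```text
time: 20.35
position: [0.457, 0.0621, 0.0405]
tool_rot: [0.033, 1.572, -0.039]
ft_force: [0.6, 0.9, -3.9]
grip_width: 0.266
```

play_rows:
  targets:
    - {"claw": 1,"linear": [-0.07,0.15,0],"rotation": [0,0,0]}
    - {"claw": 1,"linear": [-0.02,0.25,0],"rotation": [0,0,0]}
    - {"claw": 1,"linear": [0,0.3,0],"rotation": [0,0,0]}
    - {"claw": 1,"linear": [0,0.3,0],"rotation": [0,0,0]}
    - {"claw": 1,"linear": [0,0.3,0],"rotation": [0,0,0]}

```text
time: 20.77
position: [0.4576, 0.0981, 0.0422]
tool_rot: [0.033, 1.573, -0.039]
ft_force: [0.2, -0.3, -5.5]
grip_width: 0.271
```

```bash
python3 - <<'E'
from plan import *
C=cam('scene'); print('flask',back(C,(228*.7,362*.7),0)) 
s=get_state(); st=dict(s); st['position']=s['position']+[0,.01,.09]
T,_=tool(-1.4513+np.pi/2,0.0); rows([.658,.0764,.12],T,11,st)
E
```

```text
flask [ 6.87626644e-01 -2.36662574e-01 -1.11022302e-16]
n 11 rot/row [-0.01, -0.0, 0.0] deg [-0.86, -0.02, 0.02]
0 [0.04, -0.08, 0.73]
1 [0.04, -0.09, 0.73]
2 [0.04, -0.1, 0.73]
3 [0.04, -0.11, 0.73]
4 [0.04, -0.13, 0.73]
5 [0.04, -0.14, 0.73]
6 [0.04, -0.15, 0.72]
7 [0.04, -0.16, 0.72]
8 [0.04, -0.17, 0.72]
9 [0.04, -0.18, 0.72]
10 [0.04, -0.19, 0.71]
```

play_rows:
  targets:
    - {"claw": 1,"linear": [-0.4,0.2,0],"rotation": [0,0,0]}
    - {"claw": 1,"linear": [-0.8,0.1,0],"rotation": [0,0,0]}
    - {"claw": 1,"linear": [-0.9,0,0],"rotation": [0,0,0]}
    - {"claw": 1,"linear": [-0.8,0,0],"rotation": [0,0,0]}
    - {"claw": 1,"linear": [-0.5,0,0.1],"rotation": [0,0,0]}
    - {"claw": 1,"linear": [-0.1,0,0.3],"rotation": [-0.004,0,0]}

```text
time: 21.27
position: [0.465, 0.1123, 0.134]
tool_rot: [0.02, 1.579, -0.029]
ft_force: [0.4, 0.4, -4.0]
grip_width: 0.261
```

```bash
python3 - <<'E'
from plan import *
s=get_state(); print(s['position'],s['ft_force'])
T,_=tool(-1.4513+np.pi/2,0.0); rows([.658,.0764,.12],T,10,s)
E
```

```text
[0.4650483  0.11226586 0.13399377] [ 0.39847122  0.39627447 -3.95111642]
n 10 rot/row [-0.01, -0.001, 0.0] deg [-0.86, -0.05, 0.03]
0 [0.05, -0.12, 0.78]
1 [0.05, -0.13, 0.77]
2 [0.05, -0.14, 0.77]
3 [0.05, -0.15, 0.77]
4 [0.05, -0.17, 0.77]
5 [0.05, -0.18, 0.76]
6 [0.05, -0.19, 0.76]
7 [0.05, -0.2, 0.76]
8 [0.05, -0.21, 0.76]
9 [0.06, -0.22, 0.75]
```

play_rows:
  targets:
    - {"claw": 1,"linear": [0.03,-0.1,0.78],"rotation": [-0.01,-0.001,0]}
    - {"claw": 1,"linear": [0.03,-0.13,0.8],"rotation": [-0.01,-0.001,0]}
    - {"claw": 1,"linear": [0.05,-0.14,0.8],"rotation": [-0.01,-0.001,0]}
    - {"claw": 1,"linear": [0.05,-0.15,0.8],"rotation": [-0.01,-0.001,0]}
    - {"claw": 1,"linear": [0.05,-0.17,0.8],"rotation": [-0.01,-0.001,0]}
    - {"claw": 1,"linear": [0.05,-0.18,0.8],"rotation": [-0.01,-0.001,0]}
    - {"claw": 1,"linear": [0.05,-0.19,0.8],"rotation": [-0.01,-0.001,0]}
    - {"claw": 1,"linear": [0.05,-0.2,0.7],"rotation": [-0.01,-0.001,0]}
    - {"claw": 1,"linear": [0.05,-0.15,0.4],"rotation": [-0.01,-0.001,0]}
    - {"claw": 1,"linear": [0,0,0],"rotation": [0,0,0]}

```text
time: 22.1
position: [0.6448, 0.0871, 0.1205]
tool_rot: [-0.107, 1.562, 0.097]
ft_force: [-0.2, -1.1, -5.3]
grip_width: 0.267
```

```bash
python3 - <<'E'
from plan import *
s=get_state(); print(s['position'],s['ft_force'])
T,_=tool(-1.4513+np.pi/2,0.0); rows([.658,.0764,.03],T,5,s)
im=get_image('wrist'); C=cam('wrist',s)
red=((im[:,:,2]>110)&(im[:,:,1]<60)&(im[:,:,0]<60)).astype(np.uint8)
c=max(cv2.findContours(red,0,1)[0],key=cv2.contourArea); print('red',cv2.boxPoints(cv2.minAreaRect(c)).round(0).tolist())
Rr=R.from_euler('z',-1.4513).as_matrix()
for P in [(-108,-40,20),(-108,40,20),(-92,-40,20),(-92,40,20),(-140,40,4),(-140,-40,4)]: print(P,proj(C,Rr@(np.array(P)/1e3)+[.658,.0764,0])[0].round(0)/.7)
cv2.imwrite('pics/w2.png',cv2.resize(im,(800,600)))
E
```

```text
[0.64480476 0.08713399 0.1204792 ] [-0.17532237 -1.07124268 -5.28523817]
n 5 rot/row [0.001, 0.001, 0.001] deg [0.12, 0.07, 0.08]
0 [0.73, -0.09, 0.09]
1 [0.72, -0.09, 0.09]
2 [0.72, -0.1, 0.09]
red [[252.0, 174.0], [252.0, 0.0], [308.0, 0.0], [308.0, 174.0]]
(-108, -40, 20) [345.71428571 131.42857143]
(-108, 40, 20) [488.57142857 132.85714286]
(-92, -40, 20) [347.14285714 161.42857143]
(-92, 40, 20) [487.14285714 162.85714286]
(-140, 40, 4) [485.71428571  77.14285714]
(-140, -40, 4) [348.57142857  75.71428571]
```

View pics/w2.png

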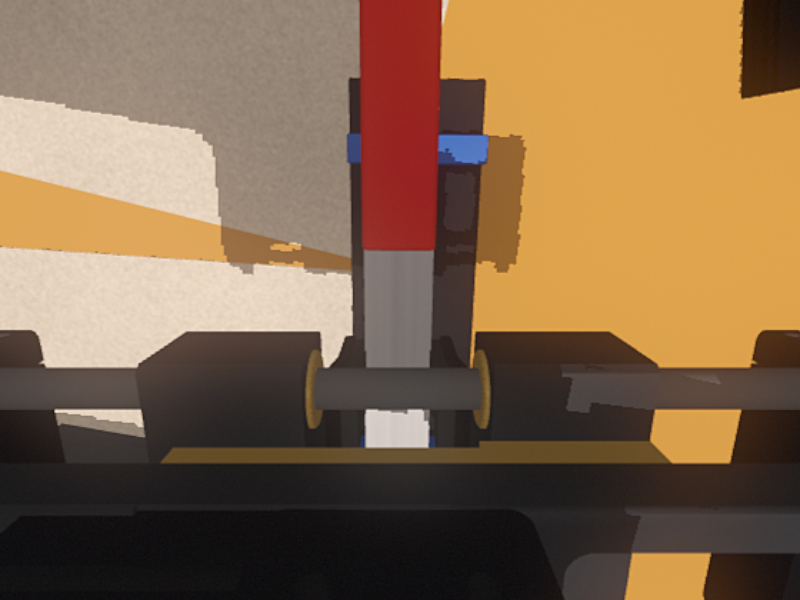

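The wrist picture shows the rear rib at v = 135–163 and u = 348–487, within 1–2 mm of the prediction. I'll lower the bar onto the rest.

play_rows:
  targets:
    - {"claw": 1,"linear": [0.4,-0.12,0.12],"rotation": [0.001,0.001,0.001]}
    - {"claw": 1,"linear": [0.6,-0.12,0.12],"rotation": [0.001,0.001,0.001]}
    - {"claw": 1,"linear": [0.7,-0.1,0.12],"rotation": [0.001,0.001,0.001]}
    - {"claw": 1,"linear": [0.7,-0.08,0.1],"rotation": [0.001,0.001,0.001]}
    - {"claw": 1,"linear": [0.5,0,0.03],"rotation": [0,0,0]}
    - {"claw": 1,"linear": [0.2,0,0],"rotation": [0,0,0]}
    - {"claw": 1,"linear": [0,0,0],"rotation": [0,0,0]}

```text
time: 22.73
position: [0.6528, 0.0804, 0.0326]
tool_rot: [-0.097, 1.578, 0.099]
ft_force: [0.4, 0.1, -4.7]
grip_width: 0.265
```

```bash
python3 - <<'E'
from plan import *
s=get_state(); print(s['position'],s['ft_force'])
T,_=tool(-1.4513+np.pi/2,0.0); rows([.658,.0764,.018],T,4,s)
E
```

```text
[0.65283224 0.08035869 0.03264258] [ 0.42172083  0.14061439 -4.66562821]
n 4 rot/row [0.001, -0.001, -0.0] deg [0.07, -0.13, -0.03]
0 [0.15, -0.05, 0.05]
```

play_rows:
  targets:
    - {"claw": 1,"linear": [0.15,-0.06,0.08],"rotation": [0.001,-0.001,0]}
    - {"claw": 1,"linear": [0.15,-0.06,0.08],"rotation": [0.001,-0.001,0]}
    - {"claw": 1,"linear": [0.15,-0.04,0.05],"rotation": [0.001,-0.001,0]}
    - {"claw": 1,"linear": [0.1,0,0],"rotation": [0,0,0]}
    - {"claw": 1,"linear": [0,0,0],"rotation": [0,0,0]}

```text
time: 23.15
position: [0.6596, 0.0779, 0.0193]
tool_rot: [-0.092, 1.571, 0.097]
ft_force: [0.5, -1.2, -5.1]
grip_width: 0.266
```

play_rows:
  targets:
    - {"claw": 1,"linear": [0.08,0,0],"rotation": [0,0,0]}
    - {"claw": 1,"linear": [0.06,0,0],"rotation": [0,0,0]}

```text
time: 23.32
position: [0.6605, 0.078, 0.0168]
tool_rot: [-0.092, 1.569, 0.097]
ft_force: [-0.2, -0.1, -4.4]
grip_width: 0.263
```

play_rows:
  targets:
    - {"claw": 1,"linear": [0.07,0,-0.07],"rotation": [0,0,0]}
    - {"claw": 1,"linear": [0.05,0,0],"rotation": [0,0,0]}

```text
time: 23.48
position: [0.6601, 0.078, 0.0158]
tool_rot: [-0.091, 1.566, 0.098]
ft_force: [-6.5, -0.6, 6.6]
grip_width: 0.264
```

play_rows:
  targets:
    - {"claw": 1,"linear": [0.05,0,0],"rotation": [0,0,0]}
    - {"claw": 1,"linear": [0.05,0,0],"rotation": [0,0,0]}

```text
time: 23.65
position: [0.66, 0.078, 0.0158]
tool_rot: [-0.09, 1.566, 0.098]
ft_force: [-3.7, -0.5, 5.3]
grip_width: 0.265
```

Contact made. Releasing and backing off.

play_rows:
  targets:
    - {"claw": 0.4,"linear": [0,0,0],"rotation": [0,0,0]}
    - {"claw": 0.4,"linear": [0,0,0],"rotation": [0,0,0]}
    - {"claw": 0.2,"linear": [0,0,0],"rotation": [0,0,0]}
    - {"claw": 0.2,"linear": [0,0,0],"rotation": [0,0,0]}
    - {"claw": 0.2,"linear": [-0.2,0,0],"rotation": [0,0,0]}
    - {"claw": 0.2,"linear": [-0.6,0,0],"rotation": [0,0,0]}
    - {"claw": 0.2,"linear": [-0.9,0,0],"rotation": [0,0,0]}
    - {"claw": 0.2,"linear": [-0.9,0,0],"rotation": [0,0,0]}
    - {"claw": 0.2,"linear": [-0.9,0,0],"rotation": [0,0,0]}
    - {"claw": 0.2,"linear": [-0.9,0,0],"rotation": [0,0,0]}

```text
time: 24.48
position: [0.6588, 0.0772, 0.1298]
tool_rot: [-0.091, 1.568, 0.097]
ft_force: [0.5, -0.1, 0.4]
grip_width: 0.798
```

play_rows:
  targets:
    - {"claw": 0.2,"linear": [-0.9,0.5,0],"rotation": [0,0,0]}
    - {"claw": 0.2,"linear": [-0.9,0.9,0],"rotation": [0,0,0]}
    - {"claw": 0.2,"linear": [-0.5,0.9,0],"rotation": [0,0,0]}
    - {"claw": 0.2,"linear": [0,0.9,0],"rotation": [0,0,0]}
    - {"claw": 0.2,"linear": [0,0.9,0],"rotation": [0,0,0]}
    - {"claw": 0.2,"linear": [0,0.9,0],"rotation": [0,0,0]}
    - {"claw": 0.2,"linear": [0,0.9,0],"rotation": [0,0,0]}
    - {"claw": 0.2,"linear": [0,0.5,0],"rotation": [0,0,0]}
    - {"claw": 0.2,"linear": [0,0,0],"rotation": [0,0,0]}
    - {"claw": 0.2,"linear": [0,0,0],"rotation": [0,0,0]}

```text
time: 25.32
position: [0.6464, 0.2382, 0.2157]
tool_rot: [-0.08, 1.539, 0.094]
ft_force: [-0.3, -0.3, -0.2]
grip_width: 0.799
```

```bash
python3 - <<'E'
from plan import *
s=get_state();print(s['time'],s['position'],s['ft_force'])
im=get_image('scene'); cv2.imwrite('pics/end.png',cv2.resize(im[120:300,130:475],None,fx=2.3,fy=2.3,interpolation=cv2.INTER_CUBIC))
old=cv2.imread('pics/scene1.png'); cur=cv2.resize(im[130:285,160:375],None,fx=3.7,fy=3.7,interpolation=cv2.INTER_CUBIC)
for u0,v0,u1,v1 in [(160,75,215,155),(215,195,275,235),(300,45,335,85),(25,165,60,205)]:
    r=cv2.matchTemplate(cur[v0-20:v1+12,u0-12:u1+12],old[v0:v1,u0:u1],cv2.TM_CCOEFF_NORMED); l=cv2.minMaxLoc(r)[3]; print('shift',l[0]-12,l[1]-20)
E
```

```text
25.3167 [0.64644435 0.23819958 0.21571774] [-0.25552343 -0.28765518 -0.22998556]
shift -1 -8
shift -1 -7
shift -1 -7
shift -1 -8
```

View pics/end.png

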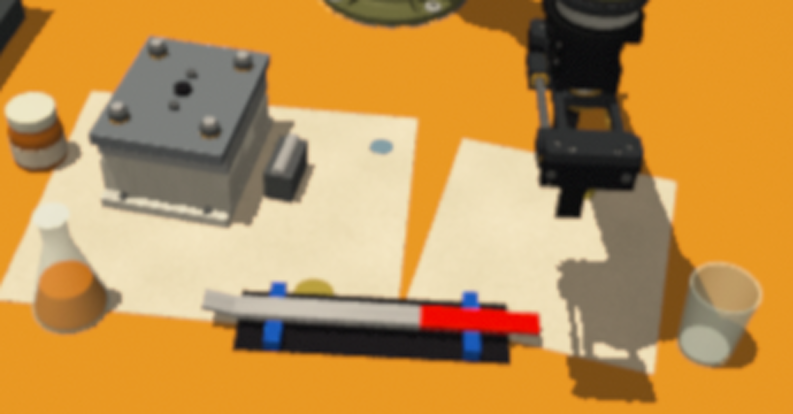

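The bar lies across both ribs, the top half is still raised, and the glassware is where it was. I'll hand in.

```bash
python3 -c "
from bench import close_job
print(close_job())"
```

```text
the job is handed in; nothing more can be done
None
```

The mould is cracked open and the bar is back on its rest. The job was handed in at about 25 s of the 72 s allowed.

**What I did:**
- **Insertion:** I slid the toe into the slot over the fulcrum until it touched the back wall, at the depth the geometry predicted and with about 6 N.
- **Levering:** I pressed the handle down at a steady 15–17 N. At the end the force jumped to about 23 N and motion stopped, so I backed off there.
- **Return:** I regripped the bar in the middle, drew it out and laid it on the rest.

**Last checks:**
- **Top half:** It stayed up by itself, about 6.5–7 mm above where it started. Full height (68 mm) fits only if it started 1–1.5 mm up; the bar's resting angle suggests that, but I could not measure it directly. The sharp force rise is my main evidence that it reached the stops.
- **Bar and surroundings:** The final picture shows the bar across both ribs, the glassware untouched and the gripper clear.

**Disagreements:**
- The fixed cameras were off by about 2–3 mm against the robot and wrist camera, so I corrected for that.
- After levering, the wrist view showed the bar up to 5 mm further back than the fully home position. I put this down to slip or camera error during the press.
- The press finger was about 4 mm off the bar's centre line, with 3–5 N of sideways force.
- The 23 N peak was close to the 25 N strain limit. Readings came only at the end of each short move, so a brief higher peak in between cannot be ruled out.

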